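# Fit the spare drive in the desktop storage server

## Task

Swing the storage server's front door open by its pull bar, take the spare drive carrier out of the in-tray and slide it upright, plug end first, into the empty bay until it is fully home, past the first resistance of the connector. Then shut the door flush. Leave the pen cup, the water bottle, the mug and the phone where they are.

Things in the scene. Friction and masses are not known exactly. Their poses are not given: they have to be found in the camera images.
- nas: Dark grey steel storage server (fixed), 215 deep x 172 wide x 205 mm high. Origin on the desk under it; x points into the machine (front to back), y to its left side seen from the robot, z up. The front frame is the plane x = -100 mm, hidden by the door until that is opened; above z = 132 mm the front is a closed fascia.
- nas_door (a joint): Angle (rad) of the server's front door: 0 = shut, 2.5 = its stop; at first shut or ajar. Upright hinge at the server's right edge; it swings towards the robot, then right (anticlockwise from above) and stays where it is left. Panel 168 wide, 186 high (z = 12 to 198 mm), 8 mm thick; shut, its outer face lies 20 mm before the front frame. More than 1.9 rad clears the bays for a gripper.
- nas_door_hinge (a point): Point on the door's hinge axis (nas frame x = -116, y = -84 mm) at the grip height, 178 mm above the desk.
- drive: The spare drive carrier, standing upright in the in-tray: aluminium block with black rails, 150 long x 26 wide x 104 mm high, 0.4 to 0.65 kg. Origin at the centre of its underside (34 mm above the desk at first); x points lengthwise to its plug end, z up. The other end (x = -75 to -63 mm) is a black plastic front, 28 mm wide, with a grey latch lever.
- drive_plug (a point): Centre of the carrier's plug end face (drive frame x = +75, z = 50 mm).
- socket_home (a point): Where drive_plug is when the carrier is home in the empty bay: on the backplane, 148 mm behind the front frame, 72 mm above the desk, mid bay; axes as the server's. Home, the carrier's black front stands 2 mm proud of the frame, level with its neighbours. A contact block touches the carrier 6 mm earlier and yields at about 4 N; the backplane is the firm stop.
- fitted_a: One of the three carriers already fitted (fixed), same shape as the spare; origin at the centre of its underside.
- fitted_b: As fitted_a.
- fitted_c: As fitted_a.
- blue_tray: Blue letter tray (fixed), 330 mm along its x, 255 mm along its y, rim 60 mm high, paper in it up to 34 mm; origin at the centre of its underside.
- smartphone_b: Black smartphone, 148 x 72 x 8 mm, lying in the tray beside the drive; origin at the centre of its underside.
- pen_cup: Black pen cup with scissors and pens, 78 x 109 x 160 mm high, standing to the left of the server; origin at the centre of its underside.
- water_bottle: Clear water bottle, 65 mm thick, 212 mm high, standing to the right of the server; origin at the centre of its underside.
- mug: Mug, 81 x 113 x 101 mm high with its handle, standing near the desk's front edge between the tray and the server's front; origin at the centre of its underside.
- bay_row (a point): Middle of the row of four upright bays, in the front frame's plane, at bay floor height (22 mm). Bay centres lie at -54, -18, +18, +54 mm along the server's y. Each bay is 32 mm wide and 110 mm high; the 4 mm partitions have rounded noses level with the front frame. Three bays hold fitted carriers, one is empty (never the one next the hinge).
- pull_bar (a point): Upright round aluminium T-bar pull on the door, 10 mm thick, 111 mm long (z = 90 to 201 mm), 150 mm from the hinge axis, bar axis 32 mm before the door's outer face. Point on the bar axis 178 mm above the desk, a good grip height; the upper of its two posts is 30 mm lower. It turns with the door: its x points from bar to door, y from hinge to free edge.

How it is judged:
On the way, in this order (a step that is already met when the one before it is completed fails the run):
1. the door is swung open by its bar (more than 0.5 rad, with the tool point within 90 mm of pull_bar) (value of joint nas_door above 0.5 rad and distance between the grasp point and pull_bar below 0.09 m), for 0.1 s.
2. with the door open, the spare carrier is fully home in the empty bay (within 3 mm of the backplane) (value of joint nas_door above 0.6 rad and x of drive_plug in the frame of socket_home above -0.003 m and distance between drive_plug and socket_home below 0.008 m), for 0.2 s.
At the end, for the whole second after the job is handed in: The spare carrier stands upright in the bay that was empty, its plug end within 3 mm of the backplane and 8 mm of socket_home, at rest, and the door is shut to within 0.04 rad (value of joint nas_door below 0.04 rad and x of drive_plug in the frame of socket_home above -0.003 m and distance between drive_plug and socket_home below 0.008 m and angle between drive's own z axis and vertical below 0.1 rad and linear speed of drive below 0.01 m/s); the robot touches nothing.
It fails at once if the drive carrier is dropped or laid over (tilts more than 0.5 rad) (angle between drive's own z axis and vertical above 0.5 rad).
It fails at once if the pen cup is shifted by more than 30 mm (distance of pen_cup from where it was at the start of the episode above 0.03 m).
It fails at once if the water bottle is shifted by more than 30 mm (distance of water_bottle from where it was at the start of the episode above 0.03 m).
It fails at once if the mug is shifted by more than 30 mm (distance of mug from where it was at the start of the episode above 0.03 m).
It fails at once if the phone is shifted by more than 30 mm (distance of smartphone_b from where it was at the start of the episode above 0.03 m).
It also fails if it takes over 72 s, if anything falls off the work surface, if the arm or the gripper's body presses on something with over 40 N, if the wrist force passes 120 N, or if a joint passes its speed limit or range.

## Robot

A 7-joint arm with a two-finger parallel gripper is mounted at the origin on a cart in front of the work surface, level with it; the furniture and walls round the work are solid. World frame = base frame: x ahead of the robot, y to its left, z up, the work surface at z = 0. Lengths are in m, angles in rad, forces in N, time in s.
With the tool pointing down it reaches from about 0.4 to 0.9 m from the base axis. Payload 5.5 kg.
Tool frame: the origin (TCP) lies between the finger pads, 19 mm behind the fingertips; this is the grasp point; z points along the fingers, y is the line along which they close (so a half turn about z gives the same grasp; the last joint's range is limited). The gripper opens to 85 mm and grips with 20 to 120 N. Pads are 22 mm wide; open, the fingers measure 114 mm over their backs; the gripper's body (76 mm by 85 mm) begins 54 mm behind the grasp point. The pads swing forward as they close: fully open they stand 13 mm farther back than shut.
Start: joints at [1.488, 0.501, -0.427, 1.55, 0.221, 1.138, -0.21], TCP at [0.22, -0.612, 0.25] pointing down, gripper open.
Joint ranges: [-2.88, 2.88], [-0.31, 2.03], [-1.54, 1.56], [0.2, 2.42], [-1.41, 4.55], [0.19, 2.02], [-2.57, 2.57]. Speed limits (rad/s): [2.57, 2.57, 3.14, 3.14, 3.14, 3.14, 3.14].

## Interface

Orientations are given as a unit quaternion [w, x, y, z].
In Python, from workcell import bot gives the robot as it stands. The module is installed in compiled form; this text tells all that it offers.
- The arm moves only by the shell command python3 -m pendant 'ROWS' [OPENING] [FORCE]. ROWS is JSON, a list of rows, each a list of 2 entries, a list of its own where there are three numbers: the shift along the tool's x, y, z in cm, then the turn about the tool's z in degrees. A call has 1 to 8 rows; each row shifts and turns the commanded pose from where the row before left it, along the tool's axes as they then stand; what a row does not reach is not made up. A row lasts 1/12 s, in which the tool goes at most 41.7 mm and 7.16 degrees, less where a joint would pass 70% of its speed; a pose out of reach is approached as far as the arm can. A call with a gripper value outside its range is refused whole. OPENING is the finger opening in cm, from 0 to 8.54, set as the call begins (- or left out, the last holds). The fingers move at their own pace and stop on an object; FORCE is the grip in N (left out, the last holds). Time passes only in rows, so rows that do not move let the fingers close. It gives the time, the measured TCP pose, the force, the opening and the grip force at its end, in the units of the state.
- bot.read_state(): the state, without advancing time (a new reading comes with each control period).
- bot.grab_frame(name): name is "scene" or "top" or "wrist"; returns the picture (480x640x3 uint8, blue, green, red); there is no depth.
- bot.camera_model(name): a dict with "intrinsics" (3x3 intrinsics, pixels), "view" (4x4, takes a point from world to camera coordinates). Camera axes: x right, y down, z forward; pixel columns grow to the right and rows downward; lengths in m; the calibration is good to about 2 mm. A picture is of the moment at which its call begins: read the wrist's pose just before it. camera_model takes no time and is no camera call; for the wrist camera it gives the pose at the moment of the call.
- bot.job_done(): hands the job in; it is judged then, once.
Trained networks look in the newest picture that a camera, given by its name, has taken for a name from the list of things; names that differ only in an ending like _2 or _b are one class to them, and where a whole thing is asked for, a point or a joint stands for the part that bears it (a point fixed in the world has none). Each returns a list of dicts, best first, with "p" (0 to 1); they miss things now and then, are a little off and sometimes report something else, mostly with a low value. They report only what shows in the picture. A call takes as long as a camera call.
- bot.spot_in(camera, query): "extent" ([left, top, right, bottom] as shares, 0 to 1, of the picture: columns of its width, rows of its height, round what is visible of it).
The state is a dict: "time": time; "joints": joint angles; "qd": joint speeds; "joint_efforts": joint torques, N m; "position": TCP position; "orientation": TCP orientation; "wrist_force": force on the tool from outside, world axes, zero at the start; "wrist_torque": the same for the moment, N m; "gripper_width": opening from 0.0 (shut) to 1.0 (fully open); "gripper_force": force on a finger pad.
Only numpy, scipy, OpenCV 4.12 (cv2) and the standard library are available. Lean on these libraries where they do the work, as an engineer would, in place of code of your own. Each camera call takes 0.05 s, during which the arm holds its last target. There are 200 camera calls.

## Working session

There is one attempt and no reset: what is moved stays moved. The work goes in short steps, Python scripts to look and compute and a shell command to move; the robot and the scene stay as the last step left them, time stands still between calls to the robot, and variables do not carry over. Pictures are saved under pics/ and viewed, at most 10 in all, crops included, and the job is handed in when it is done.

```bash
mkdir -p pics
cat > h.py <<'E'
import numpy as np, cv2
from workcell import bot
def st():
    s=bot.read_state(); return s
def cam(n):
    m=bot.camera_model(n); return np.array(m["intrinsics"]),np.array(m["view"])
def proj(n,P):
    K,V=cam(n); P=np.atleast_2d(P); c=(V[:3,:3]@P.T+V[:3,3:4]); p=K@c; return (p[:2]/p[2]).T
def ray(n,uv,KV=None):
    K,V=KV or cam(n); d=V[:3,:3].T@np.linalg.solve(K,[uv[0],uv[1],1]); return -V[:3,:3].T@V[:3,3], d/np.linalg.norm(d)
def onz(n,uv,z):
    o,d=ray(n,uv); return o+d*(z-o[2])/d[2]
def tri(rays):
    A=np.zeros((3,3));b=np.zeros(3)
    for o,d in rays:
        M=np.eye(3)-np.outer(d,d);A+=M;b+=M@o
    return np.linalg.solve(A,b)
E
python3 - <<'E'
from h import *
s=st();print(s["position"],s["orientation"],s["time"],s["gripper_width"])
for n in ["scene","top","wrist"]:
    im=bot.grab_frame(n);cv2.imwrite(f"pics/{n}0.png",im)
    K,V=cam(n);print(n,K.round(1).tolist(),(-V[:3,:3].T@V[:3,3]).round(3),V[2,:3].round(3))
    for q in ["nas","drive","pull_bar","blue_tray","smartphone_b","mug","pen_cup","water_bottle"]:
        r=bot.spot_in(n,q)
        print(q,[( (np.array(x["extent"])*[640,480,640,480]).round().tolist(),round(x["p"],2)) for x in r[:2]])
E
```

```text
[ 0.22002759 -0.61093125  0.2489599 ] [-9.50506600e-04  9.85089063e-01  1.72042485e-01 -1.35107404e-04] 0.0 0.9968441503640385
scene [[563.9, 0.0, 321.2], [0.0, 563.9, 244.4], [0.0, 0.0, 1.0]] [0.636 0.669 1.334] [-0.046 -0.476 -0.878]
nas [([205.0, 138.0, 317.0, 242.0], 0.84)]
drive [([315.0, 280.0, 381.0, 311.0], 0.87), ([300.0, 254.0, 426.0, 401.0], 0.61)]
pull_bar [([292.0, 146.0, 315.0, 236.0], 0.91)]
blue_tray [([298.0, 255.0, 425.0, 399.0], 0.73)]
smartphone_b [([331.0, 341.0, 394.0, 378.0], 0.91)]
mug [([375.0, 182.0, 412.0, 227.0], 0.72), ([292.0, 148.0, 314.0, 240.0], 0.32)]
pen_cup [([294.0, 150.0, 317.0, 241.0], 0.23)]
water_bottle [([269.0, 116.0, 294.0, 143.0], 0.83)]
top [[458.1, 0.0, 322.6], [0.0, 458.1, 233.9], [0.0, 0.0, 1.0]] [ 0.003 -0.164  0.885] [ 0.593  0.177 -0.786]
nas [([358.0, 132.0, 482.0, 279.0], 0.78)]
drive [([229.0, 213.0, 284.0, 291.0], 0.84)]
pull_bar [([359.0, 201.0, 445.0, 278.0], 0.71)]
blue_tray [([144.0, 208.0, 317.0, 341.0], 0.97), ([359.0, 131.0, 485.0, 278.0], 0.6)]
smartphone_b [([169.0, 232.0, 223.0, 288.0], 0.78), ([232.0, 211.0, 286.0, 289.0], 0.23)]
mug [([332.0, 325.0, 389.0, 383.0], 0.67)]
pen_cup [([313.0, 180.0, 364.0, 241.0], 0.65)]
water_bottle []
wrist [[384.8, 0.0, 320.1], [0.0, 384.8, 243.4], [0.0, 0.0, 1.0]] [ 0.288 -0.586  0.374] [-0.268 -0.097 -0.958]
nas []
drive []
pull_bar []
blue_tray []
smartphone_b []
mug []
pen_cup []
water_bottle []
```

View pics/scene0.png

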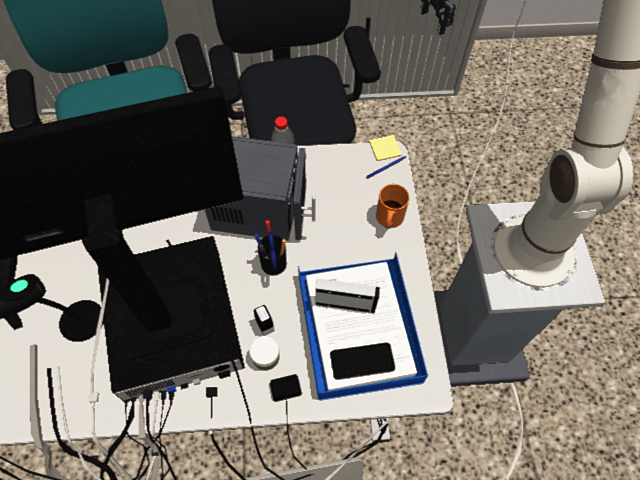

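View pics/top0.png

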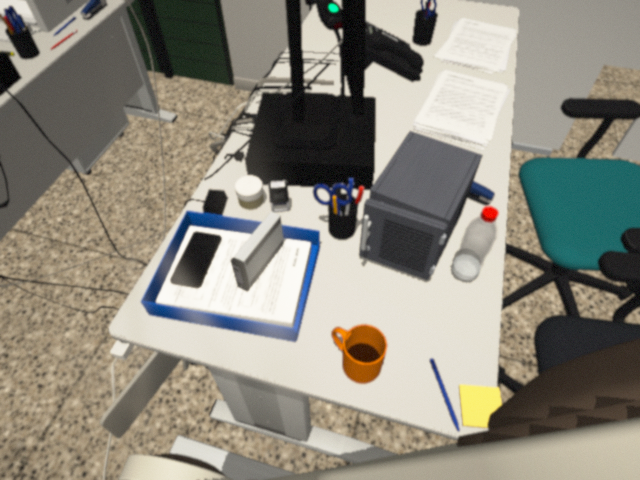

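The scene view shows the server (205–317, 138–242) with its bar at (308, 208). The carrier is in the tray at (347, 295), with the mug at (393, 205) to the right. The top view shows the server front at (400, 230), the carrier at (257, 252) and the mug at (360, 352). Next I'll zoom in to get pixel positions.

Run:
```python
import cv2,numpy as np
s=cv2.imread('pics/scene0.png');t=cv2.imread('pics/top0.png')
def c(im,x,y,w,h,f):
    r=cv2.resize(im[y:y+h,x:x+w],None,fx=f,fy=f,interpolation=cv2.INTER_CUBIC)
    for k in range(0,w,10): cv2.line(r,(k*f,0),(k*f,6 if (x+k)%50 else 14),(0,0,255),1)
    for k in range(0,h,10): cv2.line(r,(0,k*f),(6 if (y+k)%50 else 14,k*f),(0,0,255),1)
    return r
a=np.hstack([c(s,200,130,130,120,3),c(t,350,130,136,150,3)[:360]]) if 0 else None
A=c(s,200,130,130,120,3);B=c(t,350,130,133,150,3)
C=c(s,300,250,130,80,3);D=c(t,220,200,133,100,3)
out=np.zeros((760,800,3),np.uint8)
out[:360,:390]=A;out[:450,400:799]=B;out[370:610,:390]=C;out[460:760,400:799]=D
cv2.imwrite('pics/z0.png',cv2.resize(out[:, :],None,fx=.789,fy=.789) if 0 else out[:600])
cv2.imwrite('pics/z1.png',np.hstack([c(t,220,200,100,100,6)[:600],]))
```

```text
(no output)
```

View pics/z0.png

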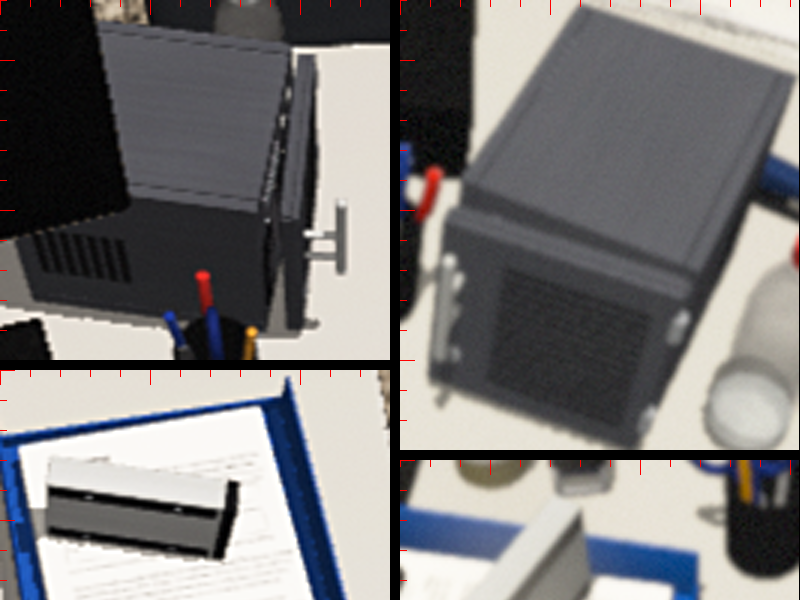

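Run:
```python
from h import *
def S(x,y,ox=200,oy=130): return (ox+x/3-.3,oy+y/3-.3)
def T(x,y): return (350+(x-400)/3-.3,130+y/3-.3)
z=.205
for l,n,p in [("FLs","scene",S(262,208)),("FRs","scene",S(290,47)),("FLt","top",T(469,187)),("FRt","top",T(690,268)),("BLt","top",T(588,6)),("BRt","top",T(795,75))]:
    print(l,onz(n,p,z).round(4))
bt=tri([ray("scene",S(342,203)),ray("top",T(449,258))]);bb=tri([ray("scene",S(342,272)),ray("top",T(440,370))])
print("bar",bt,bb, onz("scene",S(342,203),.201),onz("top",T(449,258),.201))
for p in [(48,457-370),(236,482-370),(48,489-370),(218,518-370)]:
    print("drv s",onz("scene",S(*p,300,250),.138).round(4))
# door top corners z .198
for p in [(303,55),(315,55),(283,217),(300,220)]: print("door s",onz("scene",S(*p),.198).round(4))
for p in [(447,212),(690,290),(455,205)]: print("door t",onz("top",T(*p),.198).round(4))
for n,e in [("mug",[375,182,412,227]),("cup",0)][:1]: print(onz("scene",(393,205),.05))
```

```text
FLs [ 0.6491 -0.0714  0.205 ]
FRs [ 0.6188 -0.2308  0.205 ]
FLt [ 0.6485 -0.0786  0.205 ]
FRt [ 0.6182 -0.2312  0.205 ]
BLt [ 0.8592 -0.1246  0.205 ]
BRt [ 0.8242 -0.2821  0.205 ]
bar [ 0.58620958 -0.07795467  0.1989914 ] [ 0.58418207 -0.08250481  0.08044889] [ 0.58518784 -0.07478389  0.201     ] [ 0.58633843 -0.07942196  0.201     ]
drv s [0.5925 0.1105 0.138 ]
drv s [0.4486 0.1413 0.138 ]
drv s [0.5943 0.1376 0.138 ]
drv s [0.466  0.1704 0.138 ]
door s [ 0.6082 -0.2273  0.198 ]
door s [ 0.5981 -0.2266  0.198 ]
door s [ 0.6328 -0.0664  0.198 ]
door s [ 0.6195 -0.0627  0.198 ]
door t [ 0.6283 -0.0685  0.198 ]
door t [ 0.6059 -0.2341  0.198 ]
door t [ 0.6361 -0.0723  0.198 ]
[ 0.36631195 -0.1358374   0.05      ]
```

View pics/z1.png

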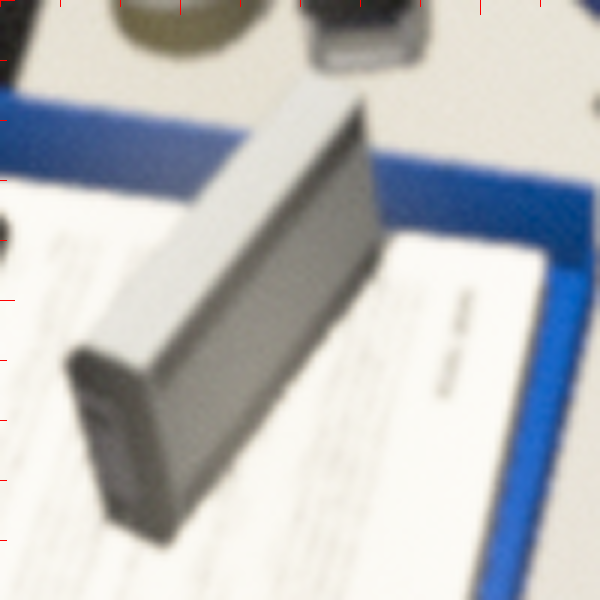

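Server yaw is about −0.22 rad, with the hinge near (0.599, −0.233). The bar is near (0.586, −0.078), its top measured at z ≈ 0.199 against 0.201 stated. The door is ajar by about 0.07 rad. The carrier's yaw is about −0.23 rad, with its plug end pointing away from the robot.

```bash
cat >> h.py <<'E'
def pose():
    s=st();w,x,y,z=s["orientation"];p=np.array(s["position"])
    return p,np.degrees(np.arctan2(2*(x*y+w*z),1-2*(y*y+z*z)))
def plan(tgts,p=None,psi=None):
    """tgts: list of (x,y,z,psi_deg,nrows); prints rows"""
    if p is None: p,psi=pose()
    print("at",p.round(4),round(psi,1))
    for t in tgts:
        t3=np.array(t[:3]);n=t[4];d=(t3-p)/n;dp=(t[3]-psi)/n;rows=[]
        for i in range(n):
            a=np.radians(psi);c,s=np.cos(a),np.sin(a)
            v=100*np.array([c*d[0]+s*d[1], s*d[0]-c*d[1], -d[2]])
            rows.append(f"[[{v[0]:.2f},{v[1]:.2f},{v[2]:.2f}],{-dp:.1f}]"); psi+=dp
        p=t3;print("len",np.linalg.norm(d).round(3)); print(",".join(rows))
E
python3 - <<'E'
from h import *
for n,uv,z in [("top",(343,230),0),("top",(463,270),0),("scene",(281,123),.21),("top",(362,370),0),("scene",(270,268),0.02),("top",(338,333),.1)]: print(uv,onz(n,uv,z).round(3))
plan([(.22,-.61,.275,20,1),(.586,-.078,.275,-9,18),(.586,-.078,.178,-9,5)])
E
```

```text
(343, 230) [ 0.696 -0.01   0.   ]
(463, 270) [ 0.659 -0.307  0.   ]
(281, 123) [ 0.655 -0.301  0.21 ]
(362, 370) [ 0.361 -0.138  0.   ]
(270, 268) [0.704 0.017 0.02 ]
(338, 333) [ 0.378 -0.082  0.1  ]
at [ 0.2203 -0.6115  0.25  ] 19.8
len 0.025
[[0.02,-0.16,-2.50],-0.2]
len 0.036
[[2.92,-2.08,-0.00],1.6],[[2.86,-2.16,-0.00],1.6],[[2.80,-2.24,-0.00],1.6],[[2.74,-2.32,-0.00],1.6],[[2.67,-2.40,-0.00],1.6],[[2.60,-2.47,-0.00],1.6],[[2.53,-2.54,-0.00],1.6],[[2.46,-2.61,-0.00],1.6],[[2.38,-2.68,-0.00],1.6],[[2.31,-2.75,-0.00],1.6],[[2.23,-2.81,-0.00],1.6],[[2.15,-2.87,-0.00],1.6],[[2.07,-2.93,-0.00],1.6],[[1.98,-2.99,-0.00],1.6],[[1.90,-3.04,-0.00],1.6],[[1.81,-3.10,-0.00],1.6],[[1.73,-3.15,-0.00],1.6],[[1.64,-3.19,-0.00],1.6]
len 0.019
[[0.00,-0.00,1.94],0.0],[[0.00,-0.00,1.94],0.0],[[0.00,-0.00,1.94],0.0],[[0.00,-0.00,1.94],0.0],[[0.00,-0.00,1.94],0.0]
```

```bash
python3 -m pendant '[[[0,0,-2.5],0],[[2.9,-2.1,0],1.6],[[2.9,-2.2,0],1.6],[[2.8,-2.2,0],1.6],[[2.7,-2.3,0],1.6],[[2.7,-2.4,0],1.6],[[2.6,-2.5,0],1.6],[[2.5,-2.5,0],1.6]]' 8.5
python3 -m pendant '[[[2.5,-2.6,0],1.6],[[2.4,-2.7,0],1.6],[[2.3,-2.8,0],1.6],[[2.2,-2.8,0],1.6],[[2.2,-2.9,0],1.6],[[2.1,-2.9,0],1.6],[[2.0,-3.0,0],1.6],[[1.9,-3.0,0],1.6]]'
python3 -m pendant '[[[1.8,-3.1,0],1.6],[[1.7,-3.1,0],1.6],[[0,0,0],0],[[0,0,0],0]]'
python3 - <<'E'
from h import *
print(pose())
cv2.imwrite('pics/w1.png',bot.grab_frame("wrist"))
print(bot.spot_in("wrist","pull_bar")[:2]); print(proj("wrist",[[.586,-.078,.201],[.586,-.078,.09]]))
plan([(.586,-.078,.275,-9,3)])
E
```

```text
time: 2.02
position: [0.3639, -0.4036, 0.2753]
orientation: [0.0, 0.997, 0.074, 0.0]
wrist_force: [1.1, -0.0, 0.5]
gripper_width: 0.995
gripper_force: 0.0
time: 2.68
position: [0.528, -0.1672, 0.2753]
orientation: [0.0, 0.999, -0.037, 0.0]
wrist_force: [-0.3, -0.8, 0.6]
gripper_width: 0.997
gripper_force: 0.0
time: 3.02
position: [0.5684, -0.1067, 0.2752]
orientation: [-0.001, 0.998, -0.061, 0.0]
wrist_force: [-0.4, -0.3, -0.4]
gripper_width: 0.995
gripper_force: 0.0
(array([ 0.56844972, -0.10668698,  0.27516905]), np.float64(-7.051614603416846))
[{'extent': [0.3658, 0.2835, 0.8647, 0.5196], 'p': 0.7}]
[[255.1791989  241.42869038]
 [277.12115193 203.00311302]]
at [ 0.567  -0.1107  0.2748] -7.4
len 0.013
[[0.49,-1.16,-0.01],0.5],[[0.48,-1.17,-0.01],0.5],[[0.47,-1.17,-0.01],0.5]
```

View pics/w1.png

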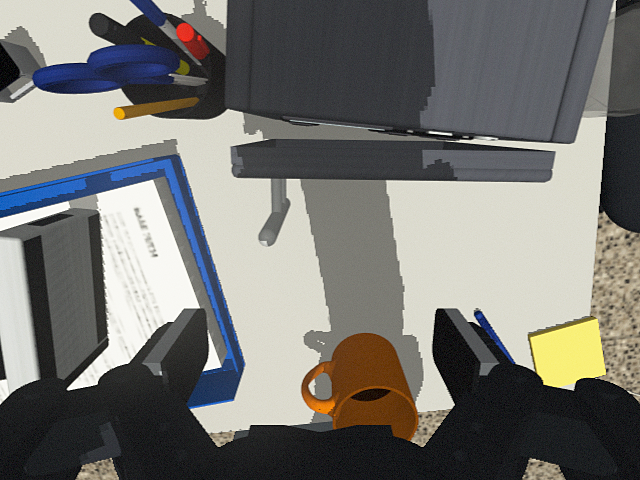

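The wrist view shows the bar's top at (266, 239), close to the prediction (255, 241). The door is ajar, the mug is at (370, 390), and the carrier is at left.

Run:
```python
from h import *
p=[st()["position"] for _ in range(3)];print(p, pose())
print(onz("wrist",(266,239),.201),onz("wrist",(281,207),.148-.0))
b=onz("wrist",(266,239),.201)
plan([(b[0],b[1],.275,-9,3),(b[0],b[1],.178,-9,5)])
```

```text
[array([ 0.56703203, -0.11069245,  0.27480756]), array([ 0.56703203, -0.11069245,  0.27480756]), array([ 0.56703203, -0.11069245,  0.27480756])] (array([ 0.56703203, -0.11069245,  0.27480756]), np.float64(-7.380029996843703))
[ 0.58658798 -0.08395652  0.201     ] [ 0.59296478 -0.08791721  0.148     ]
at [ 0.567  -0.1107  0.2748] -7.4
len 0.011
[[0.53,-0.97,-0.01],0.5],[[0.52,-0.97,-0.01],0.5],[[0.51,-0.98,-0.01],0.5]
len 0.019
[[0.00,-0.00,1.94],-0.0],[[0.00,-0.00,1.94],-0.0],[[0.00,-0.00,1.94],-0.0],[[0.00,-0.00,1.94],-0.0],[[0.00,-0.00,1.94],-0.0]
```

```bash
python3 -m pendant '[[[0.8,-1.4,0],0.8],[[0.8,-1.4,0],0.8],[[0,0,1.9],0],[[0,0,1.9],0],[[0,0,2],0],[[0,0,2],0],[[0,0,1.9],0],[[0,0,0],0]]'
python3 -m pendant '[[[0,0,0],0],[[0,0,0],0],[[0,0,0],0],[[0,0,0],0],[[0,0,0],0],[[0,0,0],0],[[0,0,0],0]]' 0 40
python3 - <<'E'
from h import *
p,psi=pose()
# fit hinge and arc: hinge est
H=np.array([.599,-.2334]);r=p[:2]-H;print(np.linalg.norm(r),np.degrees(np.arctan2(r[1],r[0])))
R=.1543;a0=np.arctan2(r[1],r[0]);t=[]
for i in range(1,31):
    a=a0+np.radians(4)*i; t.append((H[0]+np.linalg.norm(r)*np.cos(a),H[1]+np.linalg.norm(r)*np.sin(a),.178,psi+2.5*i,1))
import io,contextlib
plan(t)
E
```

```text
time: 3.78
position: [0.5835, -0.087, 0.1741]
orientation: [0.0, 0.997, -0.08, -0.004]
wrist_force: [0.1, 0.1, -0.3]
gripper_width: 0.994
gripper_force: 0.0
time: 4.37
position: [0.5879, -0.0796, 0.1793]
orientation: [-0.002, 0.997, -0.077, 0.001]
wrist_force: [-1.5, 9.3, 3.3]
gripper_width: 0.103
gripper_force: 38.9
0.15420784777009436 94.13556711346384
at [ 0.5879 -0.0796  0.1793] -8.8
len 0.011
[[-1.04,0.28,0.13],-2.5]
len 0.011
[[-1.03,0.30,-0.00],-2.5]
len 0.011
[[-1.02,0.33,-0.00],-2.5]
len 0.011
[[-1.02,0.36,-0.00],-2.5]
len 0.011
[[-1.01,0.38,-0.00],-2.5]
len 0.011
[[-1.00,0.41,-0.00],-2.5]
len 0.011
[[-0.98,0.44,-0.00],-2.5]
len 0.011
[[-0.97,0.46,-0.00],-2.5]
len 0.011
[[-0.96,0.49,-0.00],-2.5]
len 0.011
[[-0.95,0.51,-0.00],-2.5]
len 0.011
[[-0.93,0.54,-0.00],-2.5]
len 0.011
[[-0.92,0.56,-0.00],-2.5]
len 0.011
[[-0.90,0.58,-0.00],-2.5]
len 0.011
[[-0.89,0.61,-0.00],-2.5]
len 0.011
[[-0.87,0.63,-0.00],-2.5]
len 0.011
[[-0.85,0.65,-0.00],-2.5]
len 0.011
[[-0.84,0.68,-0.00],-2.5]
len 0.011
[[-0.82,0.70,-0.00],-2.5]
len 0.011
[[-0.80,0.72,-0.00],-2.5]
len 0.011
[[-0.78,0.74,-0.00],-2.5]
len 0.011
[[-0.76,0.76,-0.00],-2.5]
len 0.011
[[-0.74,0.78,-0.00],-2.5]
len 0.011
[[-0.72,0.80,-0.00],-2.5]
len 0.011
[[-0.70,0.82,-0.00],-2.5]
len 0.011
[[-0.68,0.84,-0.00],-2.5]
len 0.011
[[-0.66,0.85,-0.00],-2.5]
len 0.011
[[-0.63,0.87,-0.00],-2.5]
len 0.011
[[-0.61,0.89,-0.00],-2.5]
len 0.011
[[-0.59,0.90,-0.00],-2.5]
len 0.011
[[-0.56,0.92,-0.00],-2.5]
```

```bash
python3 -m pendant '[[[-1,0.3,0],-2.5],[[-1,0.3,0],-2.5],[[-1,0.3,0],-2.5],[[-1,0.4,0],-2.5],[[-1,0.4,0],-2.5],[[-1,0.4,0],-2.5],[[-1,0.4,0],-2.5],[[-1,0.5,0],-2.5]]'
python3 - <<'E'
from h import *
p,psi=pose();H=np.array([.599,-.2334]);r=p[:2]-H;print(np.linalg.norm(r),np.degrees(np.arctan2(r[1],r[0])),psi)
E
```

```text
time: 5.03
position: [0.5082, -0.1111, 0.1792]
orientation: [-0.001, 0.995, 0.099, 0.001]
wrist_force: [-1.3, 5.4, 7.1]
gripper_width: 0.106
gripper_force: 39.9
0.15235594054987459 126.59657348586423 11.349114080341858
```

Tracking well, so I'll continue the arc.

```bash
python3 -m pendant '[[[-1,0.5,0],-2.5],[[-0.9,0.5,0],-2.5],[[-0.9,0.5,0],-2.5],[[-0.9,0.6,0],-2.5],[[-0.9,0.6,0],-2.5],[[-0.9,0.6,0],-2.5],[[-0.9,0.6,0],-2.5],[[-0.9,0.7,0],-2.5]]'
python3 -m pendant '[[[-0.8,0.7,0],-2.5],[[-0.8,0.7,0],-2.5],[[-0.8,0.7,0],-2.5],[[-0.8,0.7,0],-2.5],[[-0.8,0.8,0],-2.5],[[-0.7,0.8,0],-2.5],[[-0.7,0.8,0],-2.5],[[-0.7,0.8,0],-2.5]]'
python3 - <<'E'
from h import *
p,psi=pose();H=np.array([.599,-.2334]);r=p[:2]-H;R=np.linalg.norm(r);print(R,np.degrees(np.arctan2(r[1],r[0])),psi,st()["joints"])
a0=np.arctan2(r[1],r[0])
plan([(H[0]+.1543*np.cos(a0+np.radians(4)*i),H[1]+.1543*np.sin(a0+np.radians(4)*i),.178,psi+2.5*i,1) for i in range(1,9)])
E
```

```text
time: 5.7
position: [0.4568, -0.1811, 0.1792]
orientation: [0.001, 0.963, 0.269, 0.002]
wrist_force: [4.0, 0.8, 0.0]
gripper_width: 0.106
gripper_force: 39.4
time: 6.37
position: [0.4502, -0.2646, 0.1793]
orientation: [0.001, 0.901, 0.433, 0.003]
wrist_force: [2.1, 3.0, 0.2]
gripper_width: 0.1
gripper_force: 39.7
0.1520618798984358 -168.1775153658956 51.29257678810301 [ 1.12070556  0.43521592 -0.78584253  1.93138439  0.37993581  0.92285029
 -0.52665794]
at [ 0.4502 -0.2646  0.1793] 51.3
len 0.011
[[-0.83,0.71,0.13],-2.5]
len 0.011
[[-0.63,0.87,-0.00],-2.5]
len 0.011
[[-0.61,0.89,-0.00],-2.5]
len 0.011
[[-0.59,0.90,-0.00],-2.5]
len 0.011
[[-0.56,0.92,-0.00],-2.5]
len 0.011
[[-0.54,0.93,-0.00],-2.5]
len 0.011
[[-0.51,0.95,-0.00],-2.5]
len 0.011
[[-0.49,0.96,-0.00],-2.5]
```

```bash
python3 -m pendant '[[[-0.7,0.8,0],-2.5],[[-0.6,0.9,0],-2.5],[[-0.6,0.9,0],-2.5],[[-0.6,0.9,0],-2.5],[[-0.6,0.9,0],-2.5],[[-0.5,0.9,0],-2.5],[[-0.5,0.9,0],-2.5],[[0,0,0],0]]'
python3 -m pendant '[[[0,0,0],0],[[0,0,0],0],[[0,0,0],0],[[0,0,-2],0],[[0,0,-2],0],[[0,0,-2],0],[[0,0,-2],0],[[0,0,-2],0]]' 2.2
python3 - <<'E'
from h import *
print(pose())
t=bot.grab_frame("top");cv2.imwrite('pics/t2.png',t)
r=cv2.resize(t[150:300,300:500],None,fx=4,fy=4,interpolation=cv2.INTER_CUBIC)
cv2.imwrite('pics/t2c.png',r)
for b in (-54,-18,18,54):
    O=np.array([.7304,-.1767]);ex=np.array([.976,-.218]);ey=np.array([.218,.976])
    P=[np.r_[O-.1*ex+b/1000*ey,z] for z in (.022,.126)];print(b,P[0].round(3),((proj("top",P)-[300,150])*4).round())
E
```

```text
time: 7.03
position: [0.4814, -0.3323, 0.1792]
orientation: [0.001, 0.826, 0.564, 0.002]
wrist_force: [3.4, 1.6, 3.2]
gripper_width: 0.102
gripper_force: 40.2
time: 7.7
position: [0.4773, -0.3324, 0.2788]
orientation: [-0.0, 0.827, 0.563, -0.0]
wrist_force: [-0.4, 0.3, 0.1]
gripper_width: 0.252
gripper_force: 0.0
(array([ 0.4772649 , -0.33239906,  0.27883497]), np.float64(68.4885553361644))
-54 [ 0.621 -0.208  0.022] [[476. 472.]
 [509. 360.]]
-18 [ 0.629 -0.172  0.022] [[417. 446.]
 [444. 334.]]
18 [ 0.637 -0.137  0.022] [[359. 422.]
 [381. 308.]]
54 [ 0.645 -0.102  0.022] [[303. 397.]
 [320. 283.]]
```

View pics/t2c.png

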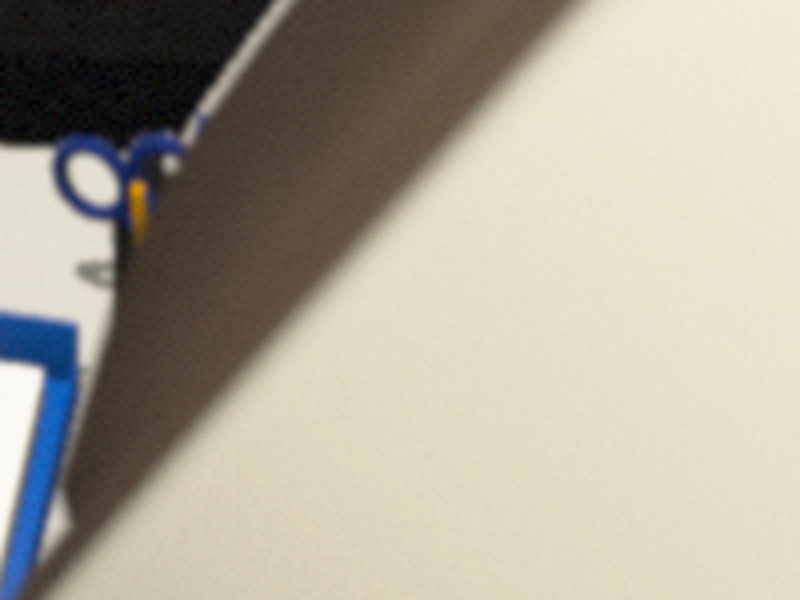

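The arm blocks the top view of the bays, so I'll move over to the carrier and look again from there.

Run:
```python
from h import *
plan([(.44,.10,.30,-13,16)])
```

```text
at [ 0.4794 -0.3332  0.2831] 68.5
len 0.027
[[2.43,-1.22,-0.11],5.1],[[2.31,-1.43,-0.11],5.1],[[2.17,-1.63,-0.11],5.1],[[2.02,-1.82,-0.11],5.1],[[1.85,-1.99,-0.11],5.1],[[1.67,-2.15,-0.11],5.1],[[1.47,-2.29,-0.11],5.1],[[1.26,-2.41,-0.11],5.1],[[1.04,-2.51,-0.11],5.1],[[0.82,-2.59,-0.11],5.1],[[0.58,-2.66,-0.11],5.1],[[0.34,-2.70,-0.11],5.1],[[0.10,-2.72,-0.11],5.1],[[-0.14,-2.72,-0.11],5.1],[[-0.38,-2.69,-0.11],5.1],[[-0.62,-2.65,-0.11],5.1]
```

```bash
python3 -m pendant '[[[2.4,-1.2,-0.2],5],[[2.3,-1.4,-0.2],5],[[2.2,-1.6,-0.2],5],[[2,-1.8,-0.2],5],[[1.9,-2,-0.2],5],[[1.7,-2.1,-0.2],5],[[1.5,-2.3,-0.2],5],[[1.3,-2.4,-0.2],5]]' 7
python3 -m pendant '[[[1,-2.5,0],5],[[0.8,-2.6,0],5],[[0.6,-2.7,0],5],[[0.3,-2.7,0],5],[[0.1,-2.7,0],5],[[-0.1,-2.7,0],5],[[-0.4,-2.7,0],5],[[-0.6,-2.6,0],5]]' 
python3 -m pendant '[[[0,0,0],0],[[0,0,0],0],[[0,0,0],0],[[0,0,0],0]]'
python3 - <<'E'
from h import *
print(pose())
w=bot.grab_frame("wrist");KV=cam("wrist");np.savez('w3.npz',K=KV[0],V=KV[1]);cv2.imwrite('pics/w3.png',w)
print(bot.spot_in("wrist","drive")[:1])
t=bot.grab_frame("top")
r=cv2.resize(t[190:290,340:490],None,fx=3,fy=3,interpolation=cv2.INTER_CUBIC)
o=np.zeros((480,800,3),np.uint8);o[:,:350]=w[:,0:350] if 0 else 0
o=np.zeros((600,800,3),np.uint8);o[:480,:640]=w;
cv2.imwrite('pics/t3c.png',np.vstack([cv2.resize(t[190:290,340:490],None,fx=5,fy=5,interpolation=cv2.INTER_CUBIC)]))
for b in (-54,-18,18,54):
    O=np.array([.7304,-.1767]);ex=np.array([.976,-.218]);ey=np.array([.218,.976])
    P=[np.r_[O-.1*ex+b/1000*ey,z] for z in (.022,.126)];print(b,((proj("top",P)-[340,190])*5).round())
E
```

```text
time: 8.42
position: [0.4582, -0.115, 0.294]
orientation: [0.0, 0.97, 0.244, -0.0]
wrist_force: [0.2, -0.4, 0.7]
gripper_width: 0.815
gripper_force: 0.0
time: 9.08
position: [0.4339, 0.1004, 0.294]
orientation: [0.001, 0.995, -0.103, 0.0]
wrist_force: [0.6, -0.7, 0.4]
gripper_width: 0.819
gripper_force: 0.0
time: 9.42
position: [0.4347, 0.0982, 0.2938]
orientation: [0.0, 0.995, -0.101, -0.0]
wrist_force: [-0.1, 0.6, -0.0]
gripper_width: 0.821
gripper_force: 0.0
(array([0.43471305, 0.09818123, 0.29382784]), np.float64(-11.557740882957862))
[{'extent': [0.343, 0.0, 0.4406, 0.459], 'p': 0.79}]
-54 [[396. 390.]
 [436. 250.]]
-18 [[322. 358.]
 [356. 217.]]
18 [[249. 327.]
 [277. 185.]]
54 [[179. 297.]
 [200. 154.]]
```

View pics/w3.png

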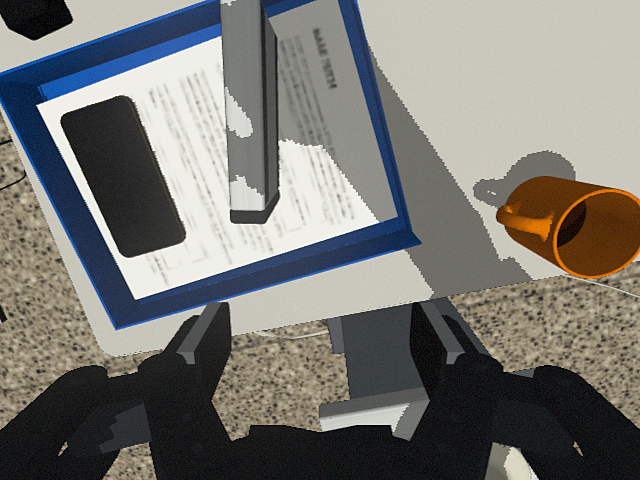

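View pics/t3c.png

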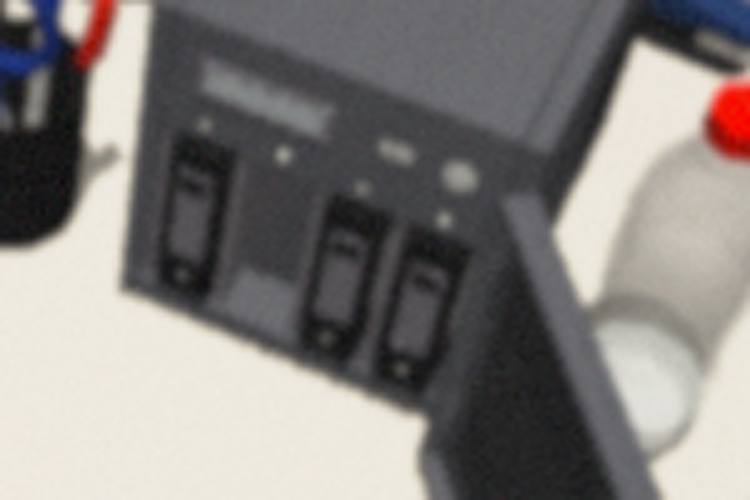

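The top view shows fitted carriers at crop columns about 195, 345 and 420, so the empty bay is the second from left (+18 mm). The wrist view shows the carrier's front end at (248, 211), running up to (240, 0). Next I'll refine both poses numerically.

Run:
```python
from h import *
from scipy.optimize import least_squares
d=np.load('w3.npz');KV=(d['K'],d['V'])
def oz(uv,z): o,dd=ray("",uv,KV); return (o+dd*(z-o[2])/dd[2]).round(4)
for uv in [(230,211),(267,211),(221,2),(259,2)]: print("drv",oz(uv,.138))
w=cv2.imread('pics/w3.png');g=cv2.cvtColor(w,cv2.COLOR_BGR2GRAY)
for r in (30,100,150,190): print(r,g[r,214:284:2].tolist())
# fitted carriers in fresh top picture
t=bot.grab_frame("top");np.save('t.npy',t)
sub=t[200:275,360:440];gg=cv2.resize(cv2.cvtColor(sub,cv2.COLOR_BGR2GRAY),None,fx=4,fy=4,interpolation=cv2.INTER_CUBIC)
for q in ["fitted_a"]:
    for x in bot.spot_in("top",q): print(q,(np.array(x["extent"])*[640,480,640,480]).round(1),round(x["p"],2))
for th in (30,38,45):
    m=(gg<th).astype(np.uint8);n,l,s,c=cv2.connectedComponentsWithStats(m)
    for i in range(1,n):
        if s[i,4]>300:
            h=cv2.convexHull(np.argwhere(l==i)[:,::-1].astype(np.float32)/4-.375+[360,200]);h=h.astype(np.float32)
            M=cv2.moments(h);print(th,s[i,4]/16,(M['m10']/M['m00'],M['m01']/M['m00']),np.vstack([h[:,0].min(0),h[:,0].max(0)]).round(1).ravel())
```

```text
drv [0.4619 0.1606 0.138 ]
drv [0.4565 0.1338 0.138 ]
drv [0.5943 0.1301 0.138 ]
drv [0.5894 0.1064 0.138 ]
30 [86, 88, 89, 73, 113, 119, 118, 121, 119, 120, 120, 123, 120, 124, 118, 122, 121, 123, 123, 117, 122, 119, 113, 87, 29, 32, 80, 78, 78, 73, 131, 147, 142, 140, 143]
100 [225, 238, 239, 239, 239, 220, 188, 214, 213, 222, 107, 129, 126, 125, 124, 121, 125, 123, 124, 121, 120, 120, 121, 118, 76, 42, 54, 83, 80, 86, 84, 35, 111, 147, 141]
150 [224, 200, 218, 237, 219, 208, 192, 112, 121, 122, 125, 128, 125, 123, 126, 126, 119, 125, 122, 125, 123, 127, 127, 121, 106, 57, 46, 80, 84, 88, 87, 70, 110, 233, 236]
190 [239, 239, 239, 239, 233, 222, 230, 221, 182, 212, 214, 216, 218, 217, 218, 216, 218, 216, 218, 222, 222, 203, 120, 126, 116, 87, 48, 72, 96, 91, 91, 93, 51, 251, 238]
fitted_a [372.2 213.9 387.9 251.7] 0.89
fitted_a [400.8 227.3 420.  262.5] 0.87
fitted_a [416.7 235.  435.4 269.9] 0.65Traceback (most recent call last):
  File "<stdin>", line 17, in <module>
cv2.error: OpenCV(4.12.0) /io/opencv/modules/imgproc/src/convhull.cpp:143: error: (-215:Assertion failed) total >= 0 && (depth == CV_32F || depth == CV_32S) in function 'convexHull'
```

```bash
cat > fit.py <<'E'
from h import *
from scipy.optimize import least_squares
K,V=cam("top")
def pj(cn,P):
    K,V=cn;c=V[:3,:3]@np.array(P).T+V[:3,3:4];p=K@c;return (p[:2]/p[2]).T
CT=cam("top");CS=cam("scene")
def W(q,pts):
    c,s=np.cos(q[2]),np.sin(q[2]);pts=np.array(pts,float)
    return np.c_[q[0]+c*pts[:,0]-s*pts[:,1],q[1]+s*pts[:,0]+c*pts[:,1],pts[:,2]]
boxes={.054:[372.2,213.9,387.9,251.7],-.018:[400.8,227.3,420,262.5],-.054:[416.7,235,435.4,269.9]}
def res(q):
    r=[]
    for b,e in boxes.items():
        u=pj(CT,W(q,[[-.102,b+sy*.014,z] for sy in(-1,1) for z in(.022,.126)]))
        bb=np.r_[u.min(0),u.max(0)];r+=list((bb[:2]+bb[2:]-np.array(e[:2])-e[2:])/2)
    def T(x,y): return (350+(x-400)/3-.3,130+y/3-.3)
    def S(x,y): return (200+x/3-.3,130+y/3-.3)
    u=pj(CT,W(q,[[-.1,.086,.205],[-.1,-.086,.205],[.115,.086,.205],[.115,-.086,.205]]))
    r+=list((u-[T(469,187),T(690,268),T(588,6),T(795,75)]).ravel()*.6)
    return np.array(r)
s=least_squares(res,[.73,-.177,-.22],loss="soft_l1");print(s.x.round(4));print(res(s.x).round(1))
q=s.x;print("hinge",W(q,[[-.116,-.084,0]]))
B=np.array([(.5879,-.0796),(.5082,-.1111),(.4568,-.1811),(.4502,-.2646),(.4814,-.3323)])
h=least_squares(lambda h:np.hypot(*(B-h[:2]).T)-.1543,[.6,-.233]);print("hinge arc",h.x,h.fun.round(4))
E
python3 fit.py
python3 - <<'E'
from h import *
plan([(.4815,.144,.294,-12.5,3),(.4815,.144,.115,-12.5,9)])
E
```

```text
[ 0.7379 -0.1806 -0.2189]
[ 0.1  0.8 -0.4  1.  -0.6 -0.1 -0.4 -2.4  3.8  0.  -0.4 -1.7  2.2 -0.9]
hinge [[ 0.60638673 -0.23739289  0.        ]]
hinge arc [ 0.60128624 -0.23400457] [ 0.0007 -0.0001 -0.0004 -0.0001  0.0007]
at [0.4348 0.0988 0.294 ] -11.6
len 0.022
[[1.22,-1.79,-0.00],0.3],[[1.21,-1.79,-0.00],0.3],[[1.20,-1.80,-0.00],0.3]
len 0.02
[[0.00,-0.00,1.99],0.0],[[0.00,-0.00,1.99],0.0],[[0.00,-0.00,1.99],0.0],[[0.00,-0.00,1.99],0.0],[[0.00,-0.00,1.99],0.0],[[0.00,-0.00,1.99],0.0],[[0.00,-0.00,1.99],0.0],[[0.00,-0.00,1.99],0.0],[[0.00,-0.00,1.99],0.0]
```

```bash
python3 -m pendant '[[[1.8,-2.7,0],0.5],[[1.8,-2.7,0],0.4],[[0,0,3.5],0],[[0,0,3.5],0],[[0,0,3],0],[[0,0,2.5],0],[[0,0,0],0],[[0,0,0],0]]'
python3 - <<'E'
from h import *
print(pose()); plan([(.4815,.144,.115,-12.5,4)])
E
```

```text
time: 10.33
position: [0.4801, 0.1449, 0.1683]
orientation: [0.0, 0.994, -0.108, -0.002]
wrist_force: [-0.3, -0.4, 0.2]
gripper_width: 0.818
gripper_force: 0.0
(array([0.48008529, 0.1449063 , 0.16830019]), np.float64(-12.381774789855825))
at [0.4801 0.1449 0.1683] -12.4
len 0.013
[[0.04,0.01,1.33],0.0],[[0.04,0.01,1.33],0.0],[[0.04,0.01,1.33],0.0],[[0.04,0.01,1.33],0.0]
```

```bash
python3 -m pendant '[[[0,0,1.3],0],[[0,0,1.3],0],[[0,0,1.4],0],[[0,0,1.3],0],[[0,0,0],0],[[0,0,0],0]]'
python3 -m pendant '[[[0,0,0],0],[[0,0,0],0],[[0,0,0],0],[[0,0,0],0],[[0,0,0],0],[[0,0,0],0],[[0,0,0],0]]' 0 100
python3 -m pendant '[[[0,0,-0.5],0],[[0,0,-1],0],[[0,0,-1],0],[[0,0,-1],0],[[0,0,-1],0],[[0,0,-1],0],[[0,0,0],0]]'
python3 - <<'E'
from h import *
print(pose());s=st();print(s["wrist_force"],s["wrist_torque"])
w=bot.grab_frame("wrist");t=bot.grab_frame("scene")
o=np.zeros((480,800,3),np.uint8);o[:,:480]=w[:,80:560];o[:360,480:]=cv2.resize(t[230:350,290:397],(320,360),interpolation=cv2.INTER_CUBIC)
cv2.imwrite('pics/g.png',o)
E
```

```text
time: 10.83
position: [0.482, 0.1455, 0.1176]
orientation: [-0.0, 0.994, -0.108, 0.001]
wrist_force: [0.1, 0.2, 0.8]
gripper_width: 0.818
gripper_force: 0.0
time: 11.42
position: [0.4815, 0.1448, 0.1171]
orientation: [0.0, 0.994, -0.108, 0.001]
wrist_force: [-2.0, -2.2, 7.4]
gripper_width: 0.289
gripper_force: 97.6
time: 12.0
position: [0.4823, 0.1458, 0.1735]
orientation: [-0.001, 0.994, -0.108, 0.002]
wrist_force: [0.9, 0.5, -6.1]
gripper_width: 0.29
gripper_force: 98.4
(array([0.4823118 , 0.14578793, 0.17349138]), np.float64(-12.381966705666482))
[ 0.92623963  0.5295556  -6.08889467] [ 0.1452392   0.21081465 -0.0017183 ]
```

View pics/g.png

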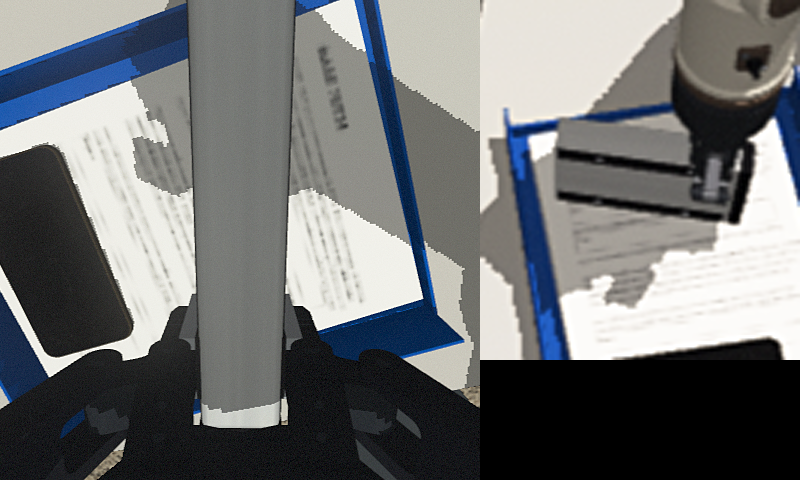

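The wrist view shows the carrier held between the pads with its front end at (240, 415). The scene crop shows it clear of the tray, with its plug top at scene pixel (316, 270). Next I'll check its level against a projection and plan the approach.

Run:
```python
from h import *
p,psi=pose();e=np.array([np.cos(np.radians(psi)),np.sin(np.radians(psi))]);n=np.array([-e[1],e[0]])
c=p[:2]+e*.052
for z in (.0904,.1944):
  for dx in (.075,-.075):
    for s in (-.013,.013): print(z,dx,s,proj("scene",[np.r_[c+dx*e+s*n,z]]).round(1))
yaw=-.219;ex=np.array([np.cos(yaw),np.sin(yaw)]);ey=np.array([-ex[1],ex[0]])
H=np.array([.6013,-.234]);F=H+.016*ex+.102*ey  # bay mouth centre
print("mouth",F)
T0=F-ex*(.025+.127); T1=F+ex*(.080-.127)
print("pre",T0,"in",T1)
plan([(.46,.10,.1735,-12.5,2),(*T0,.1735,-12.5,14),(*T0,.108,-12.5,5)])
```

```text
0.0904 0.075 -0.013 [[311.3 285.3]]
0.0904 0.075 0.013 [[309.7 295.1]]
0.0904 -0.075 -0.013 [[373.1 293.9]]
0.0904 -0.075 0.013 [[372.  303.8]]
0.1944 0.075 -0.013 [[311.2 266.2]]
0.1944 0.075 0.013 [[309.4 276.5]]
0.1944 -0.075 -0.013 [[377.5 275.2]]
0.1944 -0.075 0.013 [[376.3 285.7]]
mouth [ 0.63907771 -0.13791231]
pre [ 0.4907082  -0.10488976] in [ 0.5932003  -0.12770139]
at [0.4813 0.1451 0.1716] -12.4
len 0.025
[[-0.55,2.43,-0.09],0.0],[[-0.55,2.43,-0.09],0.0]
len 0.015
[[0.53,1.38,-0.00],-0.0],[[0.53,1.38,-0.00],-0.0],[[0.53,1.38,-0.00],-0.0],[[0.53,1.38,-0.00],-0.0],[[0.53,1.38,-0.00],-0.0],[[0.53,1.38,-0.00],-0.0],[[0.53,1.38,-0.00],-0.0],[[0.53,1.38,-0.00],-0.0],[[0.53,1.38,-0.00],-0.0],[[0.53,1.38,-0.00],-0.0],[[0.53,1.38,-0.00],-0.0],[[0.53,1.38,-0.00],-0.0],[[0.53,1.38,-0.00],-0.0],[[0.53,1.38,-0.00],-0.0]
len 0.013
[[0.00,-0.00,1.31],-0.0],[[0.00,-0.00,1.31],-0.0],[[0.00,-0.00,1.31],-0.0],[[0.00,-0.00,1.31],-0.0],[[0.00,-0.00,1.31],-0.0]
```

The projection shows that the grip is at carrier x ≈ −40 mm, because the edge I used was the inner edge of the black front. I'll set it back down and regrip 16 mm closer to the front.

```bash
python3 -m pendant '[[[0,0,1],0],[[0,0,1.2],0],[[0,0,1.2],0],[[0,0,1.2],0],[[0,0,0.8],0],[[0,0,0.2],0],[[0,0,0],0],[[0,0,0],0]]'
python3 -m pendant '[[[0,0,0],0],[[0,0,0],0],[[0,0,0],0],[[0,0,0],0],[[-0.8,0,0],0],[[-0.8,0,0],0],[[0,0,0],0],[[0,0,0],0]]' 5
python3 -m pendant '[[[0,0,0],0],[[0,0,0],0],[[0,0,0],0],[[0,0,0],0],[[0,0,0],0],[[0,0,0],0]]' 0 120
python3 -m pendant '[[[0,0,-0.5],0],[[0,0,-1],0],[[0,0,-1],0],[[0,0,-1],0],[[0,0,-1],0],[[0,0,-1],0],[[0,0,0],0],[[0,0,0],0]]'
python3 - <<'E'
from h import *
print(pose());t=bot.grab_frame("scene");cv2.imwrite('pics/s5.png',t)
H=np.array([.6013,-.234]);yaw=-.219;ex=np.array([np.cos(yaw),np.sin(yaw)]);ey=np.array([-ex[1],ex[0]]);F=H+.016*ex+.102*ey
T0=F-ex*(.025+.131)
plan([(.45,.10,.1735,-12.5,2),(*T0,.1735,-12.5,12)])
E
```

```text
time: 12.77
position: [0.4792, 0.1443, 0.1167]
orientation: [0.003, 0.994, -0.108, -0.001]
wrist_force: [-15.7, -6.1, 31.8]
gripper_width: 0.294
gripper_force: 103.5
time: 13.43
position: [0.4644, 0.1488, 0.1149]
orientation: [0.0, 0.994, -0.107, -0.0]
wrist_force: [0.8, 0.4, 0.6]
gripper_width: 0.587
gripper_force: 0.0
time: 13.93
position: [0.4655, 0.1481, 0.1155]
orientation: [0.001, 0.994, -0.108, 0.0]
wrist_force: [-1.6, -1.2, 6.4]
gripper_width: 0.302
gripper_force: 117.3
time: 14.6
position: [0.4659, 0.1486, 0.1709]
orientation: [-0.0, 0.994, -0.108, 0.001]
wrist_force: [-0.4, -0.3, -6.5]
gripper_width: 0.304
gripper_force: 118.5
(array([0.46587247, 0.14858019, 0.17090304]), np.float64(-12.409598246577783))
at [0.4653 0.1483 0.1702] -12.4
len 0.025
[[-0.23,2.52,-0.16],0.0],[[-0.23,2.52,-0.16],0.0]
len 0.017
[[0.67,1.59,-0.00],-0.0],[[0.67,1.59,-0.00],-0.0],[[0.67,1.59,-0.00],-0.0],[[0.67,1.59,-0.00],-0.0],[[0.67,1.59,-0.00],-0.0],[[0.67,1.59,-0.00],-0.0],[[0.67,1.59,-0.00],-0.0],[[0.67,1.59,-0.00],-0.0],[[0.67,1.59,-0.00],-0.0],[[0.67,1.59,-0.00],-0.0],[[0.67,1.59,-0.00],-0.0],[[0.67,1.59,-0.00],-0.0]
```

Run:
```python
import cv2,numpy as np
g=cv2.imread('pics/g.png')[:360,480:];s=cv2.resize(cv2.imread('pics/s5.png')[230:350,290:397],(320,360),interpolation=cv2.INTER_CUBIC)
A=cv2.cvtColor(g,6);B=cv2.cvtColor(s,6)
for x in range(85,200,15):
    for im in (A,B):
        c=cv2.GaussianBlur(im,(3,3),0)[100:240,x].astype(int); idx=np.where(c<70)[0]; 
        gr=np.split(idx,np.where(np.diff(idx)>1)[0]+1) if len(idx) else []
        print(x,[ (100+k.mean()).round(1) for k in gr],end=' | ')
    print()
```

```text
85 [np.float64(154.0), np.float64(195.5)] | 85 [np.float64(154.0), np.float64(196.0)] | 
100 [np.float64(156.0), np.float64(198.0)] | 100 [np.float64(156.0), np.float64(198.0)] | 
115 [np.float64(117.0), np.float64(158.5), np.float64(199.0)] | 115 [np.float64(118.0), np.float64(158.5), np.float64(199.5)] | 
130 [np.float64(116.5), np.float64(160.5), np.float64(201.5)] | 130 [np.float64(117.0), np.float64(160.0), np.float64(202.0)] | 
145 [np.float64(114.0), np.float64(162.0), np.float64(204.0)] | 145 [np.float64(114.0), np.float64(162.0), np.float64(204.0)] | 
160 [np.float64(111.5), np.float64(164.0), np.float64(206.0)] | 160 [np.float64(111.5), np.float64(164.5), np.float64(205.5)] | 
175 [np.float64(109.5), np.float64(166.5), np.float64(208.0)] | 175 [np.float64(109.5), np.float64(166.5), np.float64(208.0)] | 
190 [np.float64(106.5), np.float64(168.5), np.float64(210.0)] | 190 [np.float64(106.5), np.float64(168.0), np.float64(210.0)] |
```

The carrier hangs level, with the same rail lines as before. Next I'll carry it to the bay mouth.

```bash
python3 -m pendant '[[[-0.1,2,0],0],[[0.2,2.5,0],0],[[0.7,1.9,0],0],[[0.7,1.9,0],0],[[0.7,1.9,0],0],[[0.7,1.9,0],0],[[0.7,1.9,0],0],[[0.7,1.9,0],0]]'
python3 -m pendant '[[[0.7,1.9,0],0],[[0.7,1.9,0],0],[[0.7,1.9,0],0],[[0.7,1.5,0],0],[[0.5,1,0],0],[[0,0,0],0],[[0,0,0],0]]'
python3 - <<'E'
from h import *
H=np.array([.6013,-.234]);yaw=-.219;ex=np.array([np.cos(yaw),np.sin(yaw)]);ey=np.array([-ex[1],ex[0]]);F=H+.016*ex+.102*ey
T0=F-ex*(.025+.131)
print(T0);plan([(*T0,.106,-12.5,6)])
E
```

```text
time: 15.32
position: [0.4725, -0.017, 0.1694]
orientation: [0.0, 0.994, -0.108, -0.001]
wrist_force: [-0.3, 0.4, -5.9]
gripper_width: 0.301
gripper_force: 118.8
time: 15.9
position: [0.4874, -0.1031, 0.1695]
orientation: [-0.0, 0.994, -0.108, -0.001]
wrist_force: [-0.2, 0.7, -7.1]
gripper_width: 0.301
gripper_force: 118.8
[ 0.48680374 -0.10402074]
at [ 0.4874 -0.1031  0.1695] -12.4
len 0.011
[[-0.01,0.02,1.06],0.0],[[-0.01,0.02,1.06],0.0],[[-0.01,0.02,1.06],0.0],[[-0.01,0.02,1.06],0.0],[[-0.01,0.02,1.06],0.0],[[-0.01,0.02,1.06],0.0]
```

```bash
python3 -m pendant '[[[0,0.1,1],0],[[0,0,1.2],0],[[0,0,1.2],0],[[0,0,1.2],0],[[0,0,1],0],[[0,0,0.7],0],[[0,0,0],0],[[0,0,0],0]]'
python3 - <<'E'
from h import *
print(pose(),st()["wrist_force"])
w=bot.grab_frame("wrist");t=bot.grab_frame("top")
cv2.imwrite('pics/w6.png',w)
for x in bot.spot_in("wrist","fitted_a"): print((np.array(x["extent"])*[640,480,640,480]).round(1),round(x["p"],2))
yaw=-.219;ex=np.array([np.cos(yaw),np.sin(yaw)]);ey=np.array([-ex[1],ex[0]]);F=np.array([.6013,-.234])+.016*ex+.102*ey
for b in(-.016,.016): 
  print(proj("wrist",[np.r_[F+b*ey,z] for z in (.02,.1,.132,.2)]).round().tolist())
o=np.zeros((480,800,3),np.uint8);o[:,:400]=w[:,120:520];o[:,400:]=cv2.resize(t[190:286,350:430],(400,480),interpolation=cv2.INTER_CUBIC)
cv2.imwrite('pics/p6.png',o)
E
```

```text
time: 16.57
position: [0.4873, -0.1037, 0.1064]
orientation: [-0.0, 0.994, -0.108, -0.001]
wrist_force: [-0.6, 0.0, -6.6]
gripper_width: 0.302
gripper_force: 118.8
(array([ 0.48729899, -0.10371065,  0.10640396]), np.float64(-12.359608580410722)) [-0.58954786  0.03389652 -6.55426186]
[[356.0, -55.0], [384.0, -193.0], [411.0, -331.0], [1316.0, -4889.0]]
[[288.0, -55.0], [264.0, -194.0], [240.0, -332.0], [-558.0, -4937.0]]
```

View pics/p6.png

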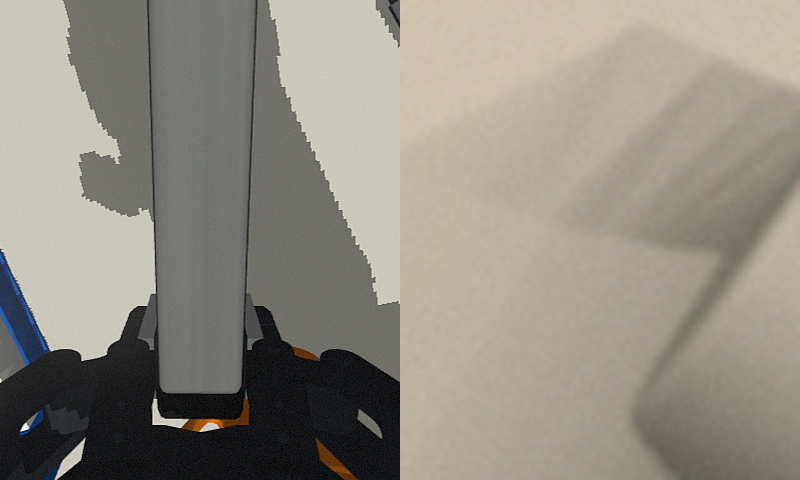

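The last picture shows the carrier straight and the black front at crop (200, 405). The bays are out of view, so I'll insert by feel and watch the wrist forces.

```bash
python3 -m pendant '[[[0.7,0,0],0],[[0.7,0,0],0],[[0.6,0,0],0],[[0.4,0,0],0],[[0.4,0,0],0],[[0,0,0],0]]'
python3 -m pendant '[[[0.4,0,0],0],[[0.4,0,0],0],[[0,0,0],0]]'
```

```text
time: 17.22
position: [0.5161, -0.1103, 0.1071]
orientation: [-0.0, 0.994, -0.108, 0.001]
wrist_force: [0.5, -0.1, -6.3]
gripper_width: 0.301
gripper_force: 118.8
time: 17.47
position: [0.5238, -0.112, 0.1071]
orientation: [-0.0, 0.994, -0.108, 0.001]
wrist_force: [0.2, 0.9, -6.1]
gripper_width: 0.303
gripper_force: 118.8
```

```bash
python3 -m pendant '[[[0.5,0,0],0],[[0.5,0,0],0],[[0.5,0,0],0],[[0.5,0,0],0],[[0,0,0],0]]'
python3 -m pendant '[[[0.5,0,0],0],[[0.5,0,0],0],[[0.5,0,0],0],[[0,0,0],0]]'
```

```text
time: 17.88
position: [0.5439, -0.1164, 0.1073]
orientation: [-0.0, 0.994, -0.108, 0.001]
wrist_force: [0.1, -1.0, -6.1]
gripper_width: 0.302
gripper_force: 118.8
time: 18.22
position: [0.5585, -0.1196, 0.1072]
orientation: [-0.0, 0.994, -0.108, 0.001]
wrist_force: [-0.2, 0.0, -6.4]
gripper_width: 0.298
gripper_force: 118.8
```

```bash
python3 -m pendant '[[[0.5,0,0],0],[[0.5,0,0],0],[[0.5,0,0],0],[[0.5,0,0],0],[[0.5,0,0],0],[[0.5,0,0],0],[[0.5,0,0],0],[[0,0,0],0]]'
python3 -m pendant '[[[0.3,0,0],0],[[0.2,0,0],0],[[0,0,0],0]]'
```

```text
time: 18.88
position: [0.5925, -0.127, 0.1072]
orientation: [-0.0, 0.994, -0.108, 0.001]
wrist_force: [-0.0, 0.2, -6.7]
gripper_width: 0.298
gripper_force: 118.8
time: 19.13
position: [0.5964, -0.128, 0.107]
orientation: [-0.0, 0.994, -0.108, 0.0]
wrist_force: [0.3, -0.3, -5.7]
gripper_width: 0.296
gripper_force: 118.8
```

The carrier is 87 mm in with no side load. The palm would meet the fascia before the fingers pushed it home. I'll set it down, release, rise and turn the tool 90°, then push with the back of the front finger, which at full opening stands 57 mm ahead.

```bash
python3 -m pendant '[[[0,0,0.1],0],[[0,0,0.1],0],[[0,0,0.1],0],[[0,0,0],0]]'
python3 -m pendant '[[[0,0,0],0],[[0,0,0],0],[[0,0,0],0],[[0,0,0],0]]' 4.5
python3 -m pendant '[[[0,0,-1],0],[[0,0,-2],0],[[0,0,-3],0],[[0,0,-3],0],[[0,0,-3],0],[[0,0,-3],0],[[0,0,0],0]]'
python3 - <<'E'
from h import *
cv2.imwrite('pics/w7.png',bot.grab_frame("wrist"))
F=np.array([.6391,-.1379]);ex=np.array([.976,-.217]);T=F-.145*ex;print(T)
print([(np.array(x["extent"])*[640,480,640,480]).round(1) for x in bot.spot_in("wrist","drive")[:2]])
plan([(*T,.26,77.5,14)])
E
```

```text
time: 19.47
position: [0.5957, -0.1278, 0.1042]
orientation: [0.0, 0.994, -0.108, -0.0]
wrist_force: [-2.7, -0.1, -1.5]
gripper_width: 0.299
gripper_force: 118.5
time: 19.8
position: [0.5969, -0.128, 0.1048]
orientation: [0.0, 0.994, -0.108, 0.001]
wrist_force: [-0.5, 0.7, 0.1]
gripper_width: 0.529
gripper_force: 0.0
time: 20.38
position: [0.5999, -0.1277, 0.2619]
orientation: [0.001, 0.994, -0.108, 0.006]
wrist_force: [0.7, 0.2, 0.4]
gripper_width: 0.526
gripper_force: 0.0
[ 0.49758  -0.106435]
[array([304.3, 197.8, 343.8, 264.1]), array([423.6, 196.4, 639.2, 450.9])]
at [ 0.5972 -0.1279  0.2566] -12.4
len 0.007
[[-0.73,0.00,-0.02],-6.4],[[-0.72,-0.08,-0.02],-6.4],[[-0.71,-0.16,-0.02],-6.4],[[-0.69,-0.24,-0.02],-6.4],[[-0.66,-0.31,-0.02],-6.4],[[-0.62,-0.38,-0.02],-6.4],[[-0.57,-0.45,-0.02],-6.4],[[-0.52,-0.51,-0.02],-6.4],[[-0.46,-0.57,-0.02],-6.4],[[-0.39,-0.61,-0.02],-6.4],[[-0.32,-0.65,-0.02],-6.4],[[-0.24,-0.69,-0.02],-6.4],[[-0.17,-0.71,-0.02],-6.4],[[-0.09,-0.72,-0.02],-6.4]
```

```bash
python3 -m pendant '[[[-1.5,0,0],0],[[-2,0,0],0],[[-2.5,0,0],0],[[-2,0,0],0],[[-1.8,0,0],0],[[0,0,0],-6.4],[[0,0,0],-6.4],[[0,0,0],-6.4]]' 8.54
python3 -m pendant '[[[0,0,0],-6.4],[[0,0,0],-6.4],[[0,0,0],-6.4],[[0,0,0],-6.4],[[0,0,0],-6.4],[[0,0,0],-6.4],[[0,0,0],-6.4],[[0,0,0],-6.4]]'
python3 -m pendant '[[[0,0,0],-6.4],[[0,0,0],-6.4],[[0,0,0],-6.4],[[0,0,0],0],[[0,0,0],0]]'
python3 - <<'E'
from h import *
F=np.array([.6391,-.1379]);ex=np.array([.976,-.217]);T=F-.145*ex
w=bot.grab_frame("wrist");cv2.imwrite('pics/w8.png',w)
print([((np.array(x["extent"])*[640,480,640,480]).round(1),x["p"]) for x in bot.spot_in("wrist","drive")[:2]])
print([((np.array(x["extent"])*[640,480,640,480]).round(1),x["p"]) for x in bot.spot_in("wrist","mug")[:2]])
print(st()["joints"].round(2));plan([(*T,.25,77.5,2),(*T,.06,77.5,8)])
print(proj("wrist",[[*(F-.063*ex),.126],[*(F),.126]]))
E
```

```text
time: 21.15
position: [0.4991, -0.1069, 0.2532]
orientation: [0.0, 0.998, 0.062, -0.001]
wrist_force: [0.8, 0.7, -0.3]
gripper_width: 1.0
gripper_force: 0.0
time: 21.82
position: [0.4994, -0.1068, 0.253]
orientation: [-0.001, 0.873, 0.487, -0.001]
wrist_force: [0.8, 0.6, 0.0]
gripper_width: 1.002
gripper_force: 0.0
time: 22.23
position: [0.4996, -0.1068, 0.2532]
orientation: [-0.001, 0.782, 0.623, -0.0]
wrist_force: [0.8, 0.1, 0.1]
gripper_width: 0.999
gripper_force: 0.0
[(array([405.7, 196.9, 544.4, 257.8]), 0.77)]
[(array([120.8, 198. , 247.5, 339.2]), 0.86)]
[ 0.99  0.37 -1.01  1.88  0.36  1.09 -0.39]
at [ 0.5    -0.1069  0.2537] 77.1
len 0.002
[[-0.01,-0.12,0.19],-0.2],[[-0.01,-0.12,0.19],-0.2]
len 0.024
[[0.00,0.00,2.38],-0.0],[[0.00,0.00,2.38],-0.0],[[0.00,0.00,2.38],-0.0],[[0.00,0.00,2.38],-0.0],[[0.00,0.00,2.38],-0.0],[[0.00,0.00,2.38],-0.0],[[0.00,0.00,2.38],-0.0],[[0.00,0.00,2.38],-0.0]
[[437.64450446 240.01215578]
 [530.45796647 239.45598587]]
```

Run:
```python
from h import *
F=np.array([.6391,-.1379]);ex=np.array([.976,-.217])
for uv in [(247,225),(247,268),(247,310),(120,268)]:
    for z in (0,.05,.1):
        P=onz("wrist",uv,z);print(uv,z,P.round(3),"along",((P[:2]-F)@ex).round(3))
c=np.array([.365,-.137]);a=np.linspace(0,6.28,24)
for z in (0,.1):
    u=proj("wrist",[[c[0]+.04*np.cos(t),c[1]+.04*np.sin(t),z] for t in a]);print(z,u.min(0),u.max(0))
w=cv2.imread('pics/w8.png');hsv=cv2.cvtColor(w,cv2.COLOR_BGR2HSV);m=cv2.inRange(hsv,(3,150,60),(18,255,255));ys,xs=np.where(m);print(xs.min(),xs.max(),ys.min(),ys.max());
for r in range(200,340,20): print(r,np.where(m[r])[0][[0,-1]] if m[r].any() else None)
```

```text
(247, 225) 0 [ 0.423 -0.11   0.   ] along -0.217
(247, 225) 0.05 [ 0.436 -0.1    0.05 ] along -0.207
(247, 225) 0.1 [ 0.448 -0.09   0.1  ] along -0.197
(247, 268) 0 [ 0.41  -0.154  0.   ] along -0.22
(247, 268) 0.05 [ 0.424 -0.139  0.05 ] along -0.209
(247, 268) 0.1 [ 0.438 -0.123  0.1  ] along -0.199
(247, 310) 0 [ 0.397 -0.201  0.   ] along -0.223
(247, 310) 0.05 [ 0.413 -0.179  0.05 ] along -0.212
(247, 310) 0.1 [ 0.429 -0.157  0.1  ] along -0.201
(120, 268) 0 [ 0.281 -0.125  0.   ] along -0.352
(120, 268) 0.05 [ 0.312 -0.113  0.05 ] along -0.324
(120, 268) 0.1 [ 0.344 -0.101  0.1  ] along -0.296
0 [161.52647744 224.3313099 ] [238.82116755 296.94188023]
0.1 [111.04906677 255.69519989] [213.13704639 348.13159058]
119 639 0 336
200 [181 190]
220 [167 205]
240 [164 237]
260 [134 243]
280 [121 237]
300 [121 227]
320 [130 217]
```

```bash
python3 -m pendant '[[[0,0.7,0],0],[[0,0,0],0],[[0,0,2],0],[[0,0,2],0],[[0,0,2],0],[[0,0,2],0],[[0,0,2],0],[[0,0,0],0]]' 4
python3 -m pendant '[[[0,0,2],0],[[0,0,2],0],[[0,0,2],0],[[0,0,2],0],[[0,0,1.3],0],[[0,0,0],0]]'
python3 - <<'E'
from h import *
p,psi=pose();F=np.array([.6391,-.1379]);ex=np.array([.976,-.217]);ey=np.array([.217,.976]);print((p[:2]-F)@ex,(p[:2]-F)@ey,p[2],psi)
E
```

```text
time: 23.05
position: [0.5048, -0.1083, 0.1507]
orientation: [-0.002, 0.782, 0.624, -0.002]
wrist_force: [-1.0, -0.6, -0.4]
gripper_width: 0.47
gripper_force: 0.0
time: 23.55
position: [0.506, -0.1083, 0.0594]
orientation: [-0.001, 0.782, 0.624, -0.001]
wrist_force: [0.4, 0.1, 0.4]
gripper_width: 0.471
gripper_force: 0.0
-0.13635513625990278 -3.3939724256373816e-07 0.05941094445439363 77.19496436790087
```

Down with no contact. Next I'll open fully and push.

```bash
python3 -m pendant '[[[0,0,0],0],[[0,0,0],0],[[0,0,0],0],[[0,0,0],0],[[0,0,0],0],[[0,0,0],0]]' 8.54
python3 -m pendant '[[[0,0.5,0],0],[[0,0.5,0],0],[[0,0.5,0],0],[[0,0.5,0],0],[[0,0,0],0]]'
python3 -m pendant '[[[0,0.5,0],0],[[0,0.5,0],0],[[0,0.5,0],0],[[0,0.5,0],0],[[0,0,0],0]]'
```

```text
time: 24.05
position: [0.507, -0.1085, 0.0614]
orientation: [0.0, 0.781, 0.624, -0.0]
wrist_force: [-2.6, -0.0, 1.3]
gripper_width: 1.0
gripper_force: 0.0
time: 24.47
position: [0.5267, -0.1129, 0.061]
orientation: [-0.0, 0.781, 0.624, -0.0]
wrist_force: [-1.4, 0.6, -1.5]
gripper_width: 1.002
gripper_force: 0.0
time: 24.88
position: [0.5472, -0.1176, 0.061]
orientation: [0.0, 0.782, 0.624, 0.0]
wrist_force: [-2.4, 0.1, -1.8]
gripper_width: 1.004
gripper_force: 0.0
```

```bash
python3 -m pendant '[[[0,0.4,0],0],[[0,0.4,0],0],[[0,0.2,0],0],[[0,0,0],0]]'
python3 -m pendant '[[[0,0.2,0],0],[[0,0.1,0],0],[[0,0,0],0]]'
python3 -m pendant '[[[0,0.2,0],0],[[0,0.1,0],0],[[0,0,0],0]]'
```

```text
time: 25.22
position: [0.5564, -0.1196, 0.0611]
orientation: [0.0, 0.781, 0.624, 0.0]
wrist_force: [-1.8, 0.3, -0.7]
gripper_width: 1.002
gripper_force: 0.0
time: 25.47
position: [0.5588, -0.1201, 0.061]
orientation: [-0.0, 0.781, 0.624, -0.0]
wrist_force: [-3.9, -0.2, -0.2]
gripper_width: 1.0
gripper_force: 0.0
time: 25.72
position: [0.56, -0.1204, 0.0606]
orientation: [-0.001, 0.781, 0.624, -0.001]
wrist_force: [-8.2, 1.7, 2.3]
gripper_width: 1.001
gripper_force: 0.0
```

```bash
for i in 1 2 3; do python3 -m pendant '[[[0,0.2,0],0],[[0,0,0],0],[[0,0,0],0]]' | egrep 'pos|wrist'; done
```

```text
position: [0.5613, -0.1207, 0.0603]
wrist_force: [-8.9, 1.3, 1.1]
position: [0.5632, -0.1211, 0.0603]
wrist_force: [-9.4, 1.7, 1.6]
position: [0.5651, -0.1216, 0.0602]
wrist_force: [-8.8, 1.3, 0.5]
```

```bash
for i in 1 2; do python3 -m pendant '[[[0,0.2,0],0],[[0,0,0],0],[[0,0,0],0]]' | egrep 'pos|wrist'; done
python3 - <<'E'
from h import *
for x in bot.spot_in("scene","drive")[:0]: pass
p,_=pose();F=np.array([.6391,-.1379]);ex=np.array([.976,-.217]);print((p[:2]-F)@ex)
E
```

```text
position: [0.5655, -0.1216, 0.0597]
wrist_force: [-12.8, 2.5, 1.7]
position: [0.5654, -0.1216, 0.059]
wrist_force: [-17.3, 4.8, 2.3]
-0.07546439395355381
```

The stop is firm, 7.5 mm past the first resistance. I'll back off, rise, and look at the result with the top camera.

```bash
python3 -m pendant '[[[0,0,0],0],[[0,0,0],0],[[0,-0.6,0],0],[[0,-1,0],0],[[0,-1,0],0],[[0,0,0],0]]'
python3 -m pendant '[[[0,0,-2],0],[[0,0,-3],0],[[0,0,-3],0],[[0,0,-3],0],[[0,0,-3],0],[[0,0,-3],0],[[0,0,-2],0],[[0,0,0],0]]'
python3 - <<'E'
from h import *
w=bot.grab_frame("wrist");t=bot.grab_frame("top");np.save('t9.npy',t)
print([((np.array(x["extent"])*[640,480,640,480]).round(1),round(x["p"],2)) for x in bot.spot_in("wrist","drive")[:4]])
print([((np.array(x["extent"])*[640,480,640,480]).round(1),round(x["p"],2)) for x in bot.spot_in("wrist","fitted_a")[:4]])
cv2.imwrite('pics/w9.png',w)
p,psi=pose()
plan([(.4814,-.3323,.25,68.5,7)])
E
```

```text
time: 27.52
position: [0.5458, -0.1172, 0.0614]
orientation: [0.0, 0.781, 0.624, 0.0]
wrist_force: [-1.2, -0.4, -0.3]
gripper_width: 1.001
gripper_force: 0.0
time: 28.18
position: [0.5504, -0.1175, 0.2567]
orientation: [0.004, 0.781, 0.624, 0.003]
wrist_force: [0.9, 0.5, -0.1]
gripper_width: 0.998
gripper_force: 0.0
[(array([415.5, 195.2, 461.7, 254.2]), 0.77), (array([410.7, 235.5, 454.9, 303.9]), 0.29)]
[(array([408.9, 265.2, 446. , 328.6]), 0.9), (array([415.3, 153.9, 461.5, 204.9]), 0.87), (array([416.7, 194.7, 458.4, 253.6]), 0.69), (array([422. , 340.8, 562.3, 479.8]), 0.28)]
at [ 0.546  -0.1176  0.2503] 77.2
len 0.032
[[-3.20,-0.22,0.00],1.2],[[-3.20,-0.15,0.00],1.2],[[-3.20,-0.08,0.00],1.2],[[-3.20,-0.01,0.00],1.2],[[-3.20,0.06,0.00],1.2],[[-3.20,0.13,0.00],1.2],[[-3.20,0.20,0.00],1.2]
```

The carrier front now lines up with its neighbours (wrist columns 415–461, against 415–461 and 409–446). Next I'll regrip the bar.

```bash
python3 -m pendant '[[[-3.2,-0.2,0],1.2],[[-3.2,-0.1,0],1.2],[[-3.2,-0.1,0],1.2],[[-3.2,0,0],1.3],[[-3.2,0.1,0],1.3],[[-3.2,0.1,0],1.3],[[-3.2,0.2,0],1.2],[[0,0,0],0]]' 2.8
python3 -m pendant '[[[0,0,0],0],[[0,0,0],0],[[0,0,0],0]]' | grep pos
python3 - <<'E'
from h import *
w=bot.grab_frame("wrist");cv2.imwrite('pics/w10.png',w)
print([((np.array(x["extent"])*[640,480,640,480]).round(1),round(x["p"],2)) for x in bot.spot_in("wrist","pull_bar")[:2]])
print(proj("wrist",[[.4814,-.3323,.201],[.4814,-.3323,.09]]).round())
plan([(.4814,-.3323,.25,68.5,1),(.4814,-.3323,.178,68.5,4)])
E
```

```text
time: 29.05
position: [0.4783, -0.3407, 0.2486]
orientation: [-0.0, 0.83, 0.558, -0.002]
wrist_force: [-0.2, -1.0, 0.3]
gripper_width: 0.329
gripper_force: 0.0
position: [0.483, -0.3305, 0.2504]
[(array([2.242e+02, 3.000e-01, 4.924e+02, 2.899e+02]), 0.75)]
[[319. 290.]
 [319. 231.]]
at [ 0.4832 -0.3305  0.2508] 68.7
len 0.003
[[-0.23,-0.10,0.08],0.2]
len 0.018
[[0.00,0.00,1.80],-0.0],[[0.00,0.00,1.80],-0.0],[[0.00,0.00,1.80],-0.0],[[0.00,0.00,1.80],-0.0]
```

```bash
python3 -m pendant '[[[-0.2,-0.1,0],0],[[0,0,1.8],0],[[0,0,1.8],0],[[0,0,0],0]]' | egrep 'pos|force'
python3 -m pendant '[[[0,0,1.8],0],[[0,0,1.8],0],[[0,0,0],0]]'| egrep 'pos|force'
python3 -m pendant '[[[0,0,0],0],[[0,0,0],0],[[0,0,0],0],[[0,0,0],0]]' 0 40
python3 - <<'E'
from h import *
p,psi=pose();H=np.array([.6013,-.234]);r=p[:2]-H;a0=np.arctan2(r[1],r[0])%(2*np.pi);print(np.linalg.norm(r),np.degrees(a0))
yaw=-.219;ex=np.array([np.cos(yaw),np.sin(yaw)]);ey=np.array([-ex[1],ex[0]]);S=H+.15*ey-.036*ex;af=np.arctan2(*(S-H)[::-1]);print("shut",S,np.degrees(af))
n=32;plan([(H[0]+.1543*np.cos(a0+(af-a0)*i/n),H[1]+.1543*np.sin(a0+(af-a0)*i/n),.178,psi-80/n*i,1) for i in range(1,n+1)])
E
```

```text
position: [0.479, -0.3326, 0.2121]
wrist_force: [-1.4, -0.1, -0.8]
gripper_force: 0.0
position: [0.4793, -0.3328, 0.1768]
wrist_force: [-1.4, 0.3, 0.5]
gripper_force: 0.0
time: 30.32
position: [0.4813, -0.3337, 0.18]
orientation: [0.001, 0.826, 0.563, 0.0]
wrist_force: [0.3, 1.1, 0.3]
gripper_width: 0.103
gripper_force: 39.4
0.15598611670871373 219.73761596480895
shut [ 0.5987479  -0.07976159] 90.94795756743078
at [ 0.4813 -0.3337  0.18  ] 68.5
len 0.011
[[0.70,-0.85,0.20],2.5]
len 0.011
[[0.58,-0.92,-0.00],2.5]
len 0.011
[[0.60,-0.90,-0.00],2.5]
len 0.011
[[0.63,-0.88,-0.00],2.5]
len 0.011
[[0.65,-0.87,-0.00],2.5]
len 0.011
[[0.67,-0.85,-0.00],2.5]
len 0.011
[[0.70,-0.83,-0.00],2.5]
len 0.011
[[0.72,-0.81,-0.00],2.5]
len 0.011
[[0.74,-0.79,-0.00],2.5]
len 0.011
[[0.76,-0.77,-0.00],2.5]
len 0.011
[[0.78,-0.75,-0.00],2.5]
len 0.011
[[0.80,-0.73,-0.00],2.5]
len 0.011
[[0.82,-0.71,-0.00],2.5]
len 0.011
[[0.84,-0.69,-0.00],2.5]
len 0.011
[[0.86,-0.67,-0.00],2.5]
len 0.011
[[0.87,-0.64,-0.00],2.5]
len 0.011
[[0.89,-0.62,-0.00],2.5]
len 0.011
[[0.91,-0.59,-0.00],2.5]
len 0.011
[[0.92,-0.57,-0.00],2.5]
len 0.011
[[0.94,-0.55,-0.00],2.5]
len 0.011
[[0.95,-0.52,-0.00],2.5]
len 0.011
[[0.96,-0.50,-0.00],2.5]
len 0.011
[[0.98,-0.47,-0.00],2.5]
len 0.011
[[0.99,-0.44,-0.00],2.5]
len 0.011
[[1.00,-0.42,-0.00],2.5]
len 0.011
[[1.01,-0.39,-0.00],2.5]
len 0.011
[[1.02,-0.36,-0.00],2.5]
len 0.011
[[1.03,-0.34,-0.00],2.5]
len 0.011
[[1.04,-0.31,-0.00],2.5]
len 0.011
[[1.05,-0.28,-0.00],2.5]
len 0.011
[[1.05,-0.25,-0.00],2.5]
len 0.011
[[1.06,-0.22,-0.00],2.5]
```

The bar is gripped, so I'll swing the door back.

```bash
python3 -m pendant '[[[0.7,-0.9,0],2.5],[[0.6,-0.9,0],2.5],[[0.6,-0.9,0],2.5],[[0.6,-0.9,0],2.5],[[0.7,-0.9,0],2.5],[[0.7,-0.8,0],2.5],[[0.7,-0.8,0],2.5],[[0.7,-0.8,0],2.5]]' | egrep 'pos|force|width'
python3 -m pendant '[[[0.7,-0.8,0],2.5],[[0.8,-0.8,0],2.5],[[0.8,-0.8,0],2.5],[[0.8,-0.7,0],2.5],[[0.8,-0.7,0],2.5],[[0.8,-0.7,0],2.5],[[0.9,-0.7,0],2.5],[[0.9,-0.6,0],2.5]]' | egrep 'pos|force|width'
python3 - <<'E'
from h import *
p,psi=pose();H=np.array([.6013,-.234]);r=p[:2]-H;a0=np.arctan2(r[1],r[0])%(2*np.pi);print(np.linalg.norm(r),np.degrees(a0))
af=np.radians(91);n=16;plan([(H[0]+.1543*np.cos(a0+(af-a0)*i/n),H[1]+.1543*np.sin(a0+(af-a0)*i/n),p[2],psi-40/n*i,1) for i in range(1,n+1)])
E
```

```text
position: [0.4472, -0.2555, 0.18]
wrist_force: [-2.5, -2.9, -0.1]
gripper_width: 0.102
gripper_force: 39.8
position: [0.4605, -0.1691, 0.1799]
wrist_force: [-2.9, -1.2, 2.5]
gripper_width: 0.101
gripper_force: 40.1
0.1550178148607398 155.2562908664614
at [ 0.4605 -0.1691  0.1799] 28.3
len 0.011
[[0.93,-0.56,-0.00],2.5]
len 0.011
[[0.90,-0.60,-0.00],2.5]
len 0.011
[[0.92,-0.57,-0.00],2.5]
len 0.011
[[0.93,-0.55,-0.00],2.5]
len 0.011
[[0.95,-0.52,-0.00],2.5]
len 0.011
[[0.96,-0.50,-0.00],2.5]
len 0.011
[[0.97,-0.47,-0.00],2.5]
len 0.011
[[0.99,-0.45,-0.00],2.5]
len 0.011
[[1.00,-0.42,-0.00],2.5]
len 0.011
[[1.01,-0.39,-0.00],2.5]
len 0.011
[[1.02,-0.37,-0.00],2.5]
len 0.011
[[1.03,-0.34,-0.00],2.5]
len 0.011
[[1.04,-0.31,-0.00],2.5]
len 0.011
[[1.04,-0.28,-0.00],2.5]
len 0.011
[[1.05,-0.26,-0.00],2.5]
len 0.011
[[1.06,-0.23,-0.00],2.5]
```

```bash
python3 -m pendant '[[[0.9,-0.6,0],2.5],[[0.9,-0.6,0],2.5],[[0.9,-0.6,0],2.5],[[0.9,-0.6,0],2.5],[[0.9,-0.5,0],2.5],[[1,-0.5,0],2.5],[[1,-0.5,0],2.5],[[1,-0.4,0],2.5]]' | egrep 'pos|force|width'
python3 -m pendant '[[[1,-0.4,0],2.5],[[1,-0.4,0],2.5],[[1,-0.4,0],2.5],[[1,-0.3,0],2.5],[[1,-0.3,0],2.5],[[0,0,0],0]]' | egrep 'pos|force|width'
python3 - <<'E'
from h import *
p,psi=pose();H=np.array([.6013,-.234]);r=p[:2]-H;a0=np.arctan2(r[1],r[0])%(2*np.pi);print(np.linalg.norm(r),np.degrees(a0))
af=np.radians(89);n=8;plan([(H[0]+.1543*np.cos(a0+(af-a0)*i/n),H[1]+.1543*np.sin(a0+(af-a0)*i/n),p[2],psi-1*i,1) for i in range(1,n+1)])
E
```

```text
position: [0.5166, -0.1037, 0.18]
wrist_force: [-2.1, -0.4, 1.0]
gripper_width: 0.104
gripper_force: 40.0
position: [0.5667, -0.0823, 0.1799]
wrist_force: [1.3, -0.0, 0.9]
gripper_width: 0.106
gripper_force: 40.2
0.15559405509590518 102.84078706351993
at [ 0.5667 -0.0823  0.1799] -4.0
len 0.005
[[0.49,-0.00,-0.00],1.0]
len 0.005
[[0.45,-0.12,-0.00],1.0]
len 0.005
[[0.45,-0.12,-0.00],1.0]
len 0.005
[[0.45,-0.11,-0.00],1.0]
len 0.005
[[0.45,-0.11,-0.00],1.0]
len 0.005
[[0.46,-0.10,-0.00],1.0]
len 0.005
[[0.46,-0.09,-0.00],1.0]
len 0.005
[[0.46,-0.09,-0.00],1.0]
```

```bash
python3 -m pendant '[[[0.5,0,0],1],[[0.5,-0.1,0],1],[[0.5,-0.1,0],1],[[0.4,-0.1,0],1],[[0.4,-0.1,0],1],[[0.3,0,0],0],[[0,0,0],0]]' | egrep 'pos|force'
for i in 1 2 3 4; do python3 -m pendant '[[[0.2,0,0],0],[[0,0,0],0],[[0,0,0],0]]' | egrep 'pos|wrist_f'; done
```

```text
position: [0.5918, -0.0787, 0.18]
wrist_force: [-0.2, 6.1, 2.0]
gripper_force: 40.4
position: [0.5934, -0.0786, 0.18]
wrist_force: [-0.6, 6.9, 2.8]
position: [0.5952, -0.0785, 0.18]
wrist_force: [-1.3, 7.6, 3.6]
position: [0.5971, -0.0785, 0.18]
wrist_force: [-1.2, 8.6, 2.8]
position: [0.5993, -0.0785, 0.18]
wrist_force: [-1.3, 9.5, 2.2]
```

```bash
for i in 1 2 3 4 5; do python3 -m pendant '[[[0.2,0.1,0],0],[[0,0,0],0],[[0,0,0],0]]' | egrep 'pos|wrist_f'; done
```

```text
position: [0.5994, -0.0786, 0.1799]
wrist_force: [-6.4, 10.6, 6.3]
position: [0.5995, -0.0786, 0.1799]
wrist_force: [-13.3, 14.4, 12.2]
position: [0.5995, -0.0786, 0.1799]
wrist_force: [-19.0, 15.2, 17.6]
position: [0.5998, -0.0786, 0.1798]
wrist_force: [-24.2, 16.8, 21.7]
position: [0.5998, -0.0786, 0.1797]
wrist_force: [-30.1, 19.8, 26.3]
```

The door is at its stop. I'll relieve most of the push, release, and rise clear.

```bash
python3 -m pendant '[[[-0.3,0,0],0],[[-0.3,0,0],0],[[0,0,0],0],[[0,0,0],0]]' | egrep 'pos|wrist_f'
python3 -m pendant '[[[0,0,0],0],[[0,0,0],0],[[0,0,0],0],[[0,0,0],0],[[0,0,-1],0],[[0,0,-2],0],[[0,0,-3],0],[[0,0,-3],0]]' 4
python3 -m pendant '[[[-2,0,-1],0],[[-3,0,0],0],[[-3,0,0],0],[[-3,0,0],0],[[-3,0,0],0],[[0,0,0],0],[[0,0,0],0]]'
python3 - <<'E'
from h import *
s=bot.grab_frame("scene");cv2.imwrite('pics/s11.png',s)
for q in("pull_bar","mug","water_bottle","smartphone_b"): print(q,[((np.array(x["extent"])*[640,480,640,480]).round(1),round(x["p"],2)) for x in bot.spot_in("scene",q)[:1]])
a=cv2.imread('pics/scene0.png')
for n,im in(("0",a),("11",s)):
  g=cv2.cvtColor(im,6)
  for r in (200,205,215): print(n,r,g[r,284:322].tolist())
print(proj("scene",[[.5987,-.0798,.201],[.586,-.0785,.201]]))
E
```

```text
position: [0.5996, -0.0786, 0.1799]
wrist_force: [-10.6, 17.3, 9.7]
time: 36.65
position: [0.6016, -0.0891, 0.27]
orientation: [-0.0, 0.997, -0.079, -0.001]
wrist_force: [0.6, 0.2, -0.1]
gripper_width: 0.464
gripper_force: 0.0
time: 37.23
position: [0.4631, -0.0672, 0.28]
orientation: [0.001, 0.997, -0.079, 0.001]
wrist_force: [0.2, -0.1, 0.0]
gripper_width: 0.467
gripper_force: 0.0
pull_bar [(array([285.1, 146. , 312. , 239.7]), 0.64)]
mug [(array([374.3, 184.2, 412.9, 224.8]), 0.96)]
water_bottle [(array([270.7, 115.5, 294.1, 140.8]), 0.78)]
smartphone_b [(array([331.8, 341.6, 393.8, 377.3]), 0.87)]
0 200 [76, 68, 41, 40, 45, 45, 44, 49, 41, 53, 89, 89, 83, 78, 89, 74, 40, 34, 19, 18, 85, 183, 229, 225, 223, 224, 228, 198, 94, 90, 101, 161, 227, 225, 222, 222, 222, 223]
0 205 [38, 38, 39, 40, 30, 15, 24, 49, 45, 30, 35, 35, 35, 34, 38, 39, 35, 30, 16, 29, 142, 229, 226, 224, 225, 227, 230, 202, 98, 91, 103, 165, 229, 225, 223, 223, 223, 223]
0 215 [38, 37, 40, 33, 12, 20, 37, 42, 43, 36, 35, 37, 37, 38, 40, 39, 37, 65, 110, 124, 125, 126, 127, 124, 123, 125, 128, 116, 90, 95, 103, 167, 229, 225, 224, 222, 223, 223]
11 200 [78, 69, 38, 53, 87, 88, 83, 78, 87, 89, 63, 42, 39, 28, 17, 20, 21, 18, 28, 125, 218, 227, 174, 95, 91, 106, 176, 233, 228, 227, 226, 227, 227, 226, 226, 226, 226, 226]
11 205 [37, 38, 37, 33, 38, 37, 37, 37, 36, 41, 40, 38, 40, 40, 22, 14, 17, 28, 124, 216, 237, 227, 173, 96, 94, 95, 165, 234, 230, 227, 226, 226, 227, 227, 227, 227, 226, 227]
11 215 [39, 39, 40, 27, 24, 38, 38, 36, 37, 42, 41, 36, 60, 107, 124, 128, 132, 135, 127, 127, 125, 126, 118, 92, 96, 95, 162, 234, 229, 227, 226, 227, 227, 227, 227, 227, 227, 226]
[[307.94511748 195.91437476]
 [313.26132486 196.08874999]]
```

The door bar's image shift matches the shut position, and the mug, bottle and phone have not moved. Handing in.

```bash
python3 -c "
from workcell import bot
print(bot.job_done())"
```

```text
the job is handed in; nothing more can be done
None
```

The job is handed in at about 37 s: the spare carrier was pushed to the firm stop in the +18 mm bay and the door is shut. The camera shows the mug, bottle and phone unmoved (the pen cup was not rechecked), and the handover returned no verdict.

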